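Lower the ratchet-held rail and hang the parts pails from S-hooks

TASK

Bring the frame's rail down for loading: lift the winch's holding pawl and throw it back, turn the crank backwards until the rail is fully down, then put the pawl back into the ratchet teeth. Only then take S-hooks from the wooden stand, hook them over the rail, and hang every parts pail on the bench from the lower curl of its own hook, so that the pails hang upright, still and clear of one another, with the rail still down and the pawl in. Leave everything else on the bench where it is.

Things in the scene. Friction and masses are not known exactly. Their poses are not given: they have to be found in the camera images.
- frame: Hanging frame, fixed: steel foot plate 12 mm thick, two uprights 360 mm apart and 352 mm tall, 16 mm square. Origin on the bench under the rail's middle; x points away from the robot square to the rail, y along the rail to the robot's left, z up. The winch is on its right (-y) side.
- carriage (a joint): Height of the sliding rail above its bottom stop, m: 0 = fully down (the loading height, rail centre 235 mm above the bench), about 0.06 to 0.09 at the start. It is geared to the winch wheel, 45 mm per rad, and its own weight is balanced by a spring.
- rail_mid (a point): Middle of the round steel rail (10 mm diameter, 330 mm long between black sliders, along the frame's y), on its centre line; its axes are parallel to the frame's.
- winch (a joint): Angle of the winch's ratchet wheel, rad: 0 = rail fully down (stop), positive = wound up. Turned back (lowering), the crank handle goes up the left side towards the top. About 0.3 N m of friction: it stays where it is left. With the pawl in the teeth (18 of 20 degrees) it turns back by at most one tooth.
- winch_axle (a point): Centre of the ratchet wheel (88 mm diameter, 12 mm thick) on its axis, which is parallel to the frame's x axis.
- crank_grip (a point): Grip point on the crank handle: black round bar, 16 mm diameter, parallel to the frame's x, 50 mm from the wheel's axis, spinning freely on its spindle; the point is 75 mm in front of the wheel's mid plane (robot side), the handle reaches 23 mm further. At winch = 0 the handle stands 70 degrees up from the frame's +y towards z.
- pawl (a joint): Angle of the holding pawl, rad: about 0 to 0.17 = lying in or on the wheel's teeth; grows as it is lifted and thrown back away from the wheel, to a stop at 1.5. It falls back onto the wheel by its own weight below about 0.85 and stays thrown back beyond that.
- pawl_pivot (a point): Pawl's pivot, to the right (-y) of the wheel; axis parallel to the frame's x axis.
- pawl_knob (a point): Middle of the pawl's black knob: a round bar of 12 mm diameter and 28 mm length parallel to the frame's x axis, sticking out towards the robot, 34 mm from the pivot. This point lies 21 mm in front of the wheel's mid plane (the wheel's front face is at 6 mm).
- stand: Fixed wooden stand on which the S-hooks are parked: base 80 x 200 mm, a 10 mm round bar along its y at 128 mm height (centre) between two posts 180 mm apart. Origin on the bench under the middle of the bar.
- hook1: Steel S-hook of flat strip 16 mm wide (along its y), 4 mm thick, 60 g, 106 mm tall; starts on the stand's bar. Origin: underside of the top bend's peak, z up. Top curl opens downward: upright legs centred at x -14 and +14 mm (32 mm over all: pinch from above across x with the fingertips), z -9 to -21 mm, the +x one free. On the rail the peak is about 7 mm above the rail's centre line.
- hook2: Like hook1. Its spine slants from (x -14, z -20) to (x +15, z -78) mm; the lower curl opens upward, legs centred at x -15 and +15 mm, lowest inside point near z -95 mm, free end on the -x side, ending at z -71 mm. To go over the rail the hook comes from the rail's -x side: the rail enters under the free top leg at about z -33 mm as far as x +5 mm, then the hook is lowered; off the stand it goes the reverse way.
- hook3: Like hook1. A bail bar enters the lower curl from the -x side, over the free end and under the slanting spine (bar centre at about z -62 mm as far as x -5 mm), then drops and rests at about x 0, z -92 mm in the hook's frame.
- pail1: Small open grey plastic parts pail (may be absent), about 180 g, weighted in the floor: 130 mm along its x, 56 mm along its y, 50 mm tall, walls 3 mm, origin at the centre of its underside, z up. A stiff steel bail that does not fold stands in its y-z plane over the middle, legs 53 mm apart. It looks the same turned half round.
- pail1_bar (a point): Centre of the top of pail1's bail: a straight round bar, 6 mm diameter, 38 mm long along the pail's y, 115 mm above its underside.
- pail2: Like pail1 (may be absent). It can be gripped across its 56 mm sides below the rim with the gripper upright or leaning back a little, near its end (56 mm from the bail), so that its body stays clear of the bail and, later, of the hook and rail.
- pail2_bar (a point): Centre of the top of pail2's bail: a straight round bar, 6 mm diameter, 38 mm long along the pail's y, 115 mm above its underside.
- pail3: Like pail1 (may be absent). Hung on a hook with the rail down, its underside is about 35 mm above the bench.
- pail3_bar (a point): Centre of the top of pail3's bail: a straight round bar, 6 mm diameter, 38 mm long along the pail's y, 115 mm above its underside.
- spool: Bystander: white solder spool, 52 mm diameter, 38 mm tall. Leave it alone.
- jar: Bystander: small jar, 52 mm diameter, 60 mm tall. Leave it alone.
- multimeter: Bystander: yellow multimeter lying flat, 75 x 140 x 33 mm. Leave it alone.
- mug: Bystander: white mug, 76 mm diameter, 90 mm tall. Leave it alone.
- screwdriver: Bystander: screwdriver, 170 mm long. Leave it alone.
Not all that is in view belongs to the job. Leave any green look-alike of the hook2 alone.

How it is judged:
By the outcome, as a careful person would: the job done as asked, in the order asked, and still so for the second after the job is handed in, with the robot touching nothing.
Of pail1, pail2, pail3 only 2 to 3 are there at a start; the rules pass over those that are not, and their reading is None.
At some moment in a run one of pail1, pail2, pail3 may be knocked a few centimetres aside while the robot is not near it.
It also fails if it takes over 210 s, if anything falls off the work surface, if the arm or the gripper's body presses on something with over 40 N, if the wrist force passes 120 N, or if a joint passes its speed limit or range.

ROBOT

A 7-joint arm with a two-finger parallel gripper is mounted at the origin on the work surface. World frame = base frame: x ahead of the robot, y to its left, z up, the work surface at z = 0. Lengths are in m, angles in rad, forces in N, time in s.
With the tool pointing down it reaches from about 0.425 to 0.95 m from the base axis. Payload 4.7 kg.
Tool frame: the origin (TCP) lies midway between the tips of the shut fingers; the grasp point (between the pads) lies bot.grip_depth behind it (bot.grip_depth is the distance from the TCP to the grasp point, in m); z points along the fingers, y is the line along which they close (so a half turn about z gives the same grasp; the last joint's range is limited). The gripper opens to 87 mm and grips with 3 to 60 N. Pads are 19 mm wide; open, the fingers measure 117 mm over their backs; the gripper's body (75 mm by 190 mm) begins 51 mm behind the grasp point.
Start: joints at [-1.331, 0.469, -0.049, 1.532, 0.024, 1.141, -0.082], TCP at [0.179, 0.651, 0.223] pointing down, gripper open.
Joint ranges: [-2.59, 2.59], [-0.33, 1.99], [-1.39, 1.29], [0.1, 2.45], [-1.04, 4.18], [0.21, 1.99], [-2.66, 2.66]. Speed limits (rad/s): [2.57, 2.57, 3.14, 3.14, 3.14, 3.14, 3.14].

INTERFACE

Orientations are given as a unit quaternion [w, x, y, z].
In Python, from workcell import bot, viewer, models gives the robot as it stands.
- The arm moves only by the tool play_rows, never from a script. Its arguments are lists of equal length, an entry for each row: "dp": the shift along the tool's x, y, z in units of 0.025 m (1.0 is 0.025 m), a list of three; "twist": the turn about the tool's z in units of 6 degrees (1.0 is 6 degrees). A call has 1 to 8 rows; each row shifts and turns the commanded pose from where the row before left it, along the tool's axes as they then stand; what a row does not reach is not made up. A row lasts 1/8 s, in which the tool goes at most 62.5 mm and 10.7 degrees, less where a joint would pass 70% of its speed; a pose out of reach is approached as far as the arm can. A call with a number of a shift or a turn outside -1 to 1 is refused whole. A call with a gripper value outside its range is refused whole. "jaw" is the gripper's target within -1 to 1 (fully open at 1, half-way at 0, shut at -1), set as the call begins (left out, the last holds). The fingers move at their own pace and stop on an object; the grip force is fixed at half the most. Time passes only in rows, so rows that do not move let the fingers close. It gives the time, the measured TCP pose, the force, the opening and the grip force at its end, in the units of the state.
- bot.read_state(): the state, without advancing time (a new reading comes with each control period).
- viewer.grab_frame(name): name is "side" or "top" or "wrist"; returns a dict with "image" (400x640x3 uint8, red, green, blue), "vfov" (degrees; the focal length in pixels is half the picture's height over the tangent of half this angle, whatever the lens; pixels are square), "cx", "cy" (the principal point, pixels), "world_to_cam" (4x4, takes a point from world to camera coordinates); the wrist camera has in their place "T_tool_cam" (4x4, takes a point from camera to tool coordinates, whose origin is the TCP and whose axes are the flange's). Camera axes: x right, y up, looking along -z (the intrinsics and any distortion apply to the point x, -y, -z); pixel columns grow to the right and rows downward; lengths in m; the calibration is good to about 2 mm. The wrist camera is an equidistant fisheye: a pixel r from the principal point sees the ray r / f radians off the axis. A picture is of the moment at which its call begins: read the wrist's pose just before it. There is no depth.
- bot.sign_off(): hands the job in; it is judged then, once.
Trained networks look in a picture, given as the dict that the camera call returned (one of the last four; its "shot" number tells which), for a name from the list of things; names that differ only in an ending like _2 or _b are one class to them, and where a whole thing is asked for, a point or a joint stands for the part that bears it (a point fixed in the world has none). Each returns a list of dicts, best first, with "confidence" (0 to 1); they miss things now and then, are a little off and sometimes report something else, mostly with a low value. They report only what shows in the picture. A call takes as long as a camera call. They do not tell look-alikes from the thing itself.
- models.find_in(picture, target): "bbox" ([left, top, right, bottom] in pixels, round what is visible of it).
- models.place_of(picture, target): "location" ([column, row] in pixels: a listed point, or the origin of a listed thing).
The state is a dict: "t": time; "q": joint angles; "joint_velocities": joint speeds; "tau": joint torques, N m; "eef_pos": TCP position; "eef_rot": TCP orientation; "contact_force": force on the tool from outside, world axes, zero at the start; "moment": the same for the moment, N m; "grip_width": opening from 0.0 (shut) to 1.0 (fully open); "grasp_force": force on a finger pad.
Only numpy, scipy, OpenCV 4.12 (cv2) and the standard library are available. Lean on these libraries where they do the work, as an engineer would, in place of code of your own. Each camera call takes 0.05 s, during which the arm holds its last target. There are 200 camera calls.

## Working session

There is one attempt and no reset: what is moved stays moved. The work goes in short steps, Python scripts to look and compute and a tool call to move; the robot and the scene stay as the last step left them, time stands still between calls to the robot, and variables do not carry over. Pictures are saved under pics/ and viewed, at most 14 in all, crops included, and the job is handed in when it is done.

Besides the shell and the picture viewer there is one more tool, called after "Request:" by a JSON object that holds its "name" and its "arguments". play_rows: Moves the arm, as the interface text tells. Its arguments: {"type":"object","properties":{"dp":{"type":"array","items":{"type":"array","items":{"type":"number"}}},"twist":{"type":"array","items":{"type":"number"}},"jaw":{"type":"number"}},"required":["dp","twist"]}

```bash
mkdir -p pics; ls
cat > h.py <<'E'
import numpy as np,cv2
from workcell import bot,viewer,models
def grab(n,save=None):
    p=viewer.grab_frame(n)
    if save: cv2.imwrite('pics/'+save,p['image'][:,:,::-1])
    return p
def ray(p,uv,st=None):
    im=p['image'];H=im.shape[0];f=H/2/np.tan(np.radians(p['vfov'])/2)
    d=np.array([uv[0]-p['cx'],uv[1]-p['cy']])/f
    if 'world_to_cam' in p:
        M=np.linalg.inv(p['world_to_cam']); v=np.array([d[0],-d[1],-1.])
    else:
        r=np.hypot(*d); s=np.sin(r)/r if r>1e-9 else 1
        v=np.array([d[0]*s,-d[1]*s,-np.cos(r)])
        from scipy.spatial.transform import Rotation as R
        T=np.eye(4);w,x,y,z=st['eef_rot'];T[:3,:3]=R.from_quat([x,y,z,w]).as_matrix();T[:3,3]=st['eef_pos']
        M=T@p['T_tool_cam']
    v=M[:3,:3]@v
    return M[:3,3],v/np.linalg.norm(v)
def tri(rays):
    A=0;b=0
    for o,d in rays:
        P=np.eye(3)-np.outer(d,d);A=A+P;b=b+P@o
    x=np.linalg.solve(A,b)
    return x,max(np.linalg.norm((np.eye(3)-np.outer(d,d))@(x-o)) for o,d in rays)
def atz(r,z):
    o,d=r;return o+d*(z-o[2])/d[2]
def proj(p,X):
    c=p['world_to_cam']@np.append(X,1);f=p['image'].shape[0]/2/np.tan(np.radians(p['vfov'])/2)
    return np.array([p['cx']+f*c[0]/-c[2],p['cy']-f*c[1]/-c[2]])
E
python3 - <<'E'
from h import *
s=grab('side','s0.png');t=grab('top','t0.png')
st=bot.read_state();print(st['eef_pos'],st['eef_rot'],bot.grip_depth,st['grip_width'])
for p in(s,t): print(p['vfov'],p['cx'],p['cy'],np.linalg.inv(p['world_to_cam']).round(3).tolist())
for n in ['rail_mid','winch_axle','crank_grip','pawl_pivot','pawl_knob','frame','stand','hook1','pail1','pail1_bar']:
    A=models.place_of(s,n);B=models.place_of(t,n)
    f=lambda L:[([round(v) for v in a['location']],round(a['confidence'],2)) for a in L[:5]]
    print(n,f(A),f(B))
    for a in A[:3]:
        for b in B[:4]:
            x,e=tri([ray(s,a['location']),ray(t,b['location'])])
            if e<.008: print('   ',x.round(4),round(e,4))
E
```

```text
pics
[0.17911316 0.65025826 0.22160711] [-9.62172286e-05  1.33965425e-01  9.90985626e-01 -8.62447331e-04] 0.0187 1.0006111837052576
45.266939002337615 321.79819679766354 199.67770194239682 [[0.952, 0.242, -0.189, 0.256], [-0.307, 0.709, -0.635, -0.796], [-0.02, 0.663, 0.749, 1.126], [0.0, 0.0, 0.0, 1.0]]
42.57778461152317 325.0782290218861 193.9615501924118 [[0.01, 0.989, -0.144, 0.282], [-1.0, 0.009, -0.008, 0.019], [-0.007, 0.144, 0.99, 1.64], [0.0, 0.0, 0.0, 1.0]]
rail_mid [([381, 126], 0.62), ([371, 204], 0.2)] [([304, 117], 0.88)]
    [0.6832 0.0871 0.3154] 0.0014
winch_axle [([404, 238], 0.65)] [([394, 144], 0.79), ([184, 183], 0.31)]
    [ 0.6485 -0.1705  0.1701] 0.0019
crank_grip [([364, 240], 0.82)] [([382, 167], 0.63)]
pawl_pivot [([415, 258], 0.63)] [([420, 144], 0.5)]
    [ 0.645  -0.2432  0.1834] 0.001
pawl_knob [([358, 356], 0.66), ([400, 247], 0.63)] [([272, 248], 0.47), ([273, 194], 0.23)]
frame [([369, 203], 0.78)] [([306, 146], 0.81), ([396, 145], 0.32)]
    [0.6762 0.0975 0.0019] 0.0017
stand [([359, 356], 0.83)] [([442, 213], 0.8)]
    [ 0.4692 -0.347  -0.0133] 0.0032
hook1 [([362, 330], 0.78), ([353, 309], 0.62), ([296, 366], 0.62), ([365, 346], 0.49)] [([471, 207], 0.66), ([442, 257], 0.63), ([455, 208], 0.48), ([438, 206], 0.42)]
    [ 0.4585 -0.3804  0.1997] 0.0003
    [ 0.468  -0.3525  0.1383] 0.0043
    [ 0.4826 -0.3197  0.0654] 0.0056
    [ 0.4473 -0.3619  0.2641] 0.003
    [ 0.4556 -0.3343  0.2095] 0.0005
    [ 0.4686 -0.3019  0.1453] 0.0015
    [ 0.3203 -0.3355  0.0185] 0.0018
pail1 [([308, 199], 0.86), ([332, 234], 0.81), ([288, 164], 0.57), ([358, 329], 0.28)] [([226, 202], 0.96), ([409, 148], 0.68), ([330, 192], 0.64)]
    [0.5263 0.0172 0.0074] 0.001
    [ 0.4886  0.3549 -0.0085] 0.0044
pail1_bar [([334, 210], 0.6), ([361, 329], 0.38)] [([331, 188], 0.96), ([214, 200], 0.17)]
    [0.5258 0.0119 0.1189] 0.0045
    [ 0.6428  0.0094 -0.6573] 0.0003
```

View pics/s0.png

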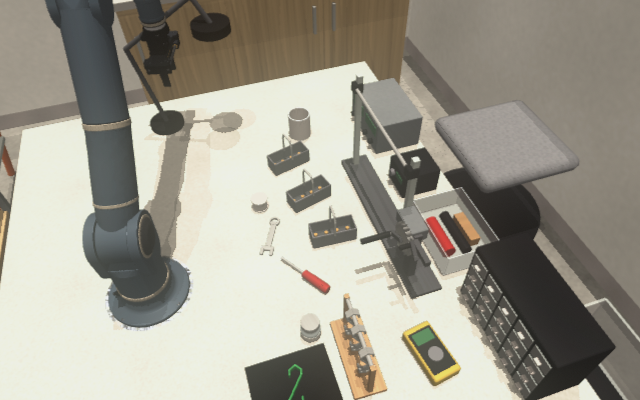

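View pics/t0.png

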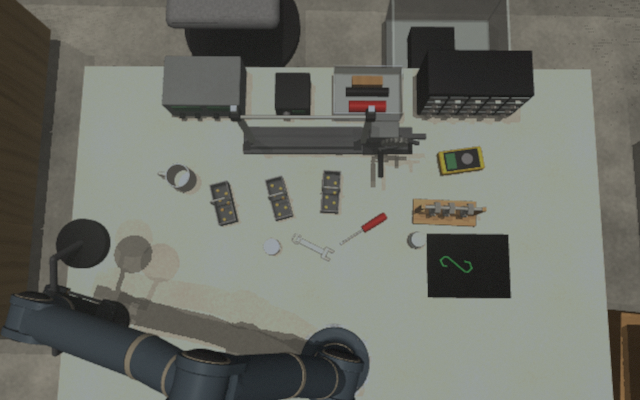

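Candidates: grey hooks on the wooden stand at top-view (430,207), (443,208) and (458,209), which are the ones wanted. The green S on the black mat at (455,262) is a decoy. Pails are at (222,203), (278,198) and (330,192). The winch is at (390,145). I'll move to a close wrist view of the winch.

Request:
{"name": "play_rows", "arguments": {"dp": [[0,0,-1],[0,0,-1],[0,0,-1],[0,0,-1],[0,0,-1],[0,0,-1],[0,0,-1],[0,0,-1]], "twist": [-0.32,-0.32,-0.32,-0.32,-0.32,-0.32,-0.32,-0.32]}}

```text
t: 2.1
eef_pos: [0.1792, 0.6506, 0.4234]
eef_rot: [0.0, -0.0, 1.0, 0.0]
contact_force: [-0.2, 0.0, 0.2]
grip_width: 1.0
grasp_force: 0.0
```

Request:
{"name": "play_rows", "arguments": {"dp": [[-1,-0.75,0],[-1,-0.75,0],[-1,-0.75,0],[-1,-0.75,0],[-1,-0.75,0],[-1,-0.75,0],[-1,-0.75,0],[-1,-0.75,0]], "twist": [0,0,0,0,0,0,0,0]}}

```text
t: 3.1
eef_pos: [0.3799, 0.4999, 0.4226]
eef_rot: [0.0, 0.0, 1.0, 0.0]
contact_force: [0.9, 0.6, 0.3]
grip_width: 1.001
grasp_force: 0.0
```

Request:
{"name": "play_rows", "arguments": {"dp": [[-0.3,-1,0],[-0.3,-1,0],[-0.3,-1,0],[-0.3,-1,0],[-0.3,-1,0],[-0.3,-1,0],[-0.3,-1,0],[-0.3,-1,0]], "twist": [0,0,0,0,0,0,0,0]}}

```text
t: 4.1
eef_pos: [0.4382, 0.2993, 0.4229]
eef_rot: [0.0, -0.0, 1.0, 0.0]
contact_force: [0.6, -0.6, -0.4]
grip_width: 1.001
grasp_force: 0.0
```

Request:
{"name": "play_rows", "arguments": {"dp": [[-0.3,-1,0],[-0.3,-1,0],[-0.3,-1,0],[-0.3,-1,0],[-0.3,-1,0],[-0.3,-1,0],[-0.3,-1,0],[-0.3,-1,0]], "twist": [0,0,0,0,0,0,0,0]}}

```text
t: 5.1
eef_pos: [0.4979, 0.0996, 0.4228]
eef_rot: [0.0, -0.0, 1.0, 0.001]
contact_force: [0.2, 0.1, 0.1]
grip_width: 1.001
grasp_force: 0.0
```

Request:
{"name": "play_rows", "arguments": {"dp": [[0,-1,0],[0,-1,0],[0,-1,0],[0,-1,0],[0,-1,0],[0,-1,0],[0,-1,0],[0,-1,0]], "twist": [0,0,0,0,0,0,0,0]}}

```text
t: 6.1
eef_pos: [0.4976, -0.1, 0.4228]
eef_rot: [0.0, -0.0, 1.0, 0.001]
contact_force: [-0.4, -0.4, 0.3]
grip_width: 1.007
grasp_force: 0.0
```

Request:
{"name": "play_rows", "arguments": {"dp": [[0,-1,0],[0,-1,0],[0,-1,0],[0,0,0]], "twist": [0,0,0,0]}}

```text
t: 6.6
eef_pos: [0.4973, -0.1761, 0.4228]
eef_rot: [0.0, 0.002, 1.0, 0.0]
contact_force: [0.0, 0.1, 1.4]
grip_width: 1.0
grasp_force: 0.0
```

```bash
cat >> h.py <<'E'
def look(names,save=None,cams=('side','top','wrist'),k=4):
    st=bot.read_state();P={c:grab(c,(save+'_'+c+'.png') if save else None) for c in cams}
    out={}
    for n in names:
        L={}
        for c in cams:
            L[c]=[(a['location'],a['confidence']) for a in models.place_of(P[c],n)[:k]]
            print(n,c,[([round(float(v)) for v in l],round(float(w),2)) for l,w in L[c]])
        cs=list(cams)
        for i in range(len(cs)):
            for j in range(i+1,len(cs)):
                for a in L[cs[i]][:3]:
                    for b in L[cs[j]][:3]:
                        x,e=tri([ray(P[cs[i]],a[0],st),ray(P[cs[j]],b[0],st)])
                        if e<.006 and -.05<x[2]<.4: print('    ',cs[i],cs[j],x.round(4),round(float(e),4))
    return st,P
E
python3 - <<'E'
from h import *
st,P=look(['winch_axle','crank_grip','pawl_pivot','pawl_knob','rail_mid','frame'],'a')
p=P['wrist'];print(p['vfov'],p['cx'],p['cy'],p['T_tool_cam'].round(3).tolist())
cv2.imwrite('pics/a_w2.png',cv2.resize(p['image'][:,:,::-1],(800,500)))
s=P['side']['image'][170:310,320:480,::-1];cv2.imwrite('pics/a_sc.png',cv2.resize(s,None,fx=4,fy=4,interpolation=2))
E
```

```text
winch_axle side [([403, 240], 0.98)]
winch_axle top [([394, 143], 0.84), ([276, 196], 0.67)]
winch_axle wrist [([316, 272], 0.73)]
     side top [ 0.6504 -0.1723  0.1617] 0.0002
     side wrist [ 0.6474 -0.1793  0.1743] 0.0023
     top wrist [ 0.6502 -0.1752  0.1702] 0.0042
crank_grip side [([368, 241], 0.91)]
crank_grip top [([182, 180], 0.53)]
crank_grip wrist [([343, 218], 0.71)]
     side wrist [ 0.5702 -0.1391  0.154 ] 0.0017
pawl_pivot side [([334, 212], 0.69), ([416, 255], 0.43)]
pawl_pivot top [([419, 144], 0.52)]
pawl_pivot wrist []
     side top [ 0.6443 -0.2404  0.1934] 0.004
pawl_knob side []
pawl_knob top [([412, 146], 0.38)]
pawl_knob wrist [([287, 266], 0.47)]
     top wrist [ 0.6379 -0.2219  0.1792] 0.001
rail_mid side [([379, 128], 0.62)]
rail_mid top [([306, 114], 0.78), ([454, 208], 0.56), ([412, 146], 0.54)]
rail_mid wrist []
     side top [0.6859 0.0842 0.3123] 0.0059
frame side [([370, 206], 0.59), ([335, 211], 0.51), ([415, 257], 0.37), ([311, 332], 0.28)]
frame top [([307, 146], 0.7), ([272, 247], 0.47)]
frame wrist [([440, 244], 0.66), ([485, 162], 0.66)]
     side top [ 0.6796  0.0932 -0.0096] 0.0024
     side wrist [0.6776 0.085  0.005 ] 0.0057
     top wrist [ 6.829e-01  9.100e-02 -3.000e-04] 0.0033
65.70646984690485 317.8931686153985 201.37954416939212 [[-0.001, 0.963, 0.27, 0.073], [1.0, 0.0, 0.001, 0.0], [0.001, 0.27, -0.963, -0.163], [0.0, 0.0, 0.0, 1.0]]
```

View pics/a_w2.png

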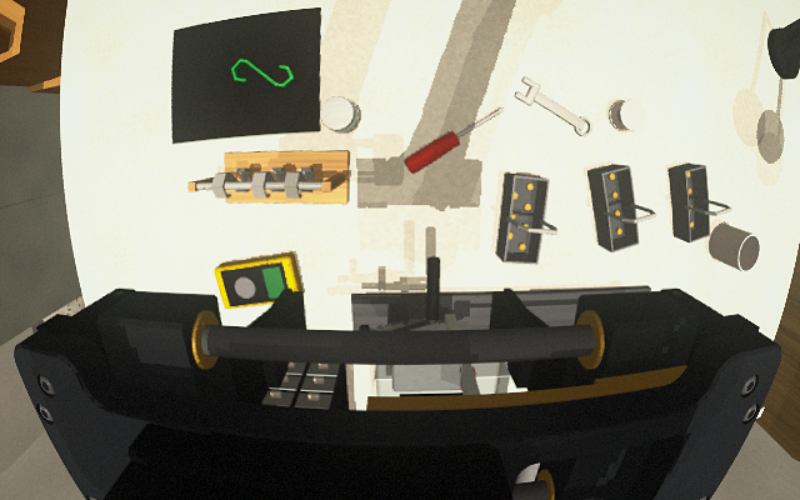

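View pics/a_sc.png

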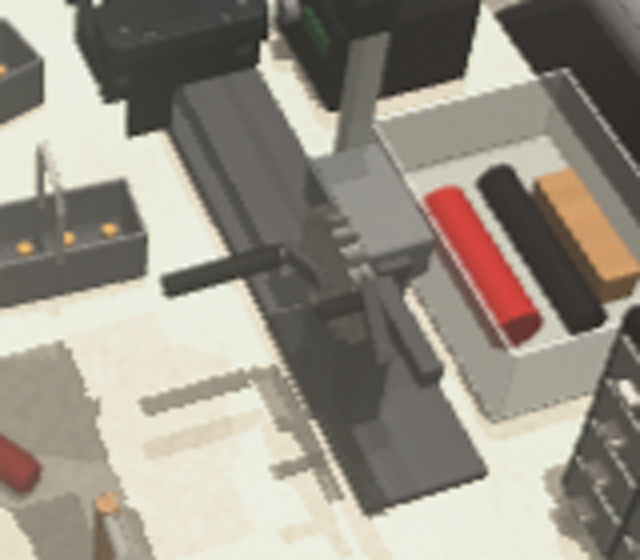

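Request:
{"name": "play_rows", "arguments": {"dp": [[-1,0,0],[-1,0,0],[-1,0,0],[-1,0,0],[-1,0,0],[0,0,0]], "twist": [0,0,0,0,0,0]}}

```text
t: 8.4
eef_pos: [0.6248, -0.1737, 0.4211]
eef_rot: [-0.001, -0.0, 1.0, -0.0]
contact_force: [-0.9, 0.0, 0.0]
grip_width: 0.999
grasp_force: 0.0
```

Run:
```python
from h import *
st,P=look(['winch_axle','crank_grip','pawl_pivot','pawl_knob'],'b',('side','wrist'))
p=P['wrist']
cv2.imwrite('pics/b_w2.png',cv2.resize(p['image'][110:290,200:440,::-1],None,fx=3.3,fy=3.3,interpolation=2))
```

```text
winch_axle side [([403, 237], 0.59)]
winch_axle wrist [([318, 190], 0.76)]
     side wrist [ 0.648  -0.1728  0.1786] 0.0015
crank_grip side [([364, 239], 0.97)]
crank_grip wrist [([352, 134], 0.84), ([319, 192], 0.72), ([440, 105], 0.48)]
     side wrist [ 0.5711 -0.1232  0.1386] 0.0049
pawl_pivot side [([415, 260], 0.44)]
pawl_pivot wrist [([271, 192], 0.8), ([288, 181], 0.59)]
     side wrist [ 0.6523 -0.2387  0.1677] 0.0025
pawl_knob side [([404, 246], 0.56), ([263, 210], 0.28)]
pawl_knob wrist [([290, 182], 0.64)]
     side wrist [ 0.6339 -0.2096  0.1937] 0.0016
```

View pics/b_w2.png

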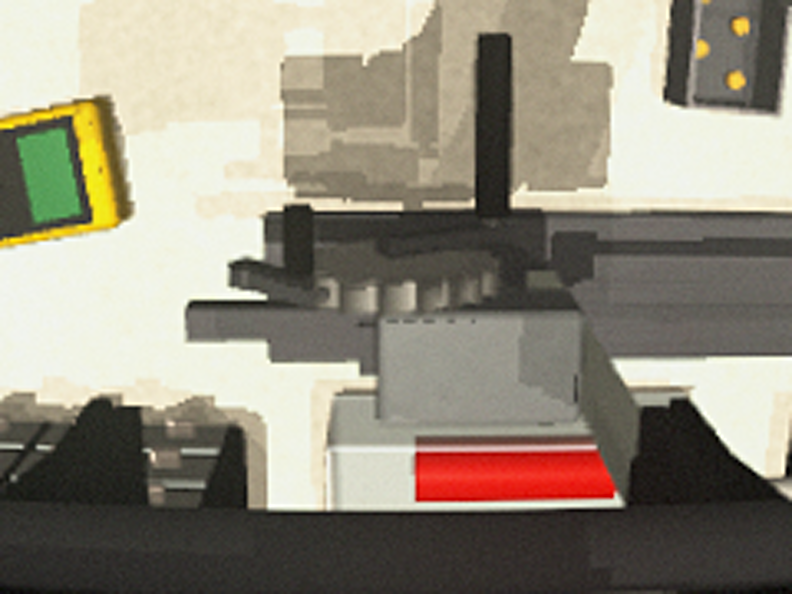

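The close crop shows the crank handle at wrist (350,121–175), pawl knob at (290,182), pivot near (273,192), and the wheel and bracket behind them. I'll take a second view from further right for depth.

Request:
{"name": "play_rows", "arguments": {"dp": [[0,-1,0],[0,-1,0],[0,-1,0],[0,-1,0],[0,0,0]], "twist": [0,0,0,0,0], "jaw": -0.36}}

```text
t: 9.52
eef_pos: [0.6226, -0.2768, 0.4224]
eef_rot: [-0.0, 0.002, 1.0, -0.0]
contact_force: [0.3, -0.0, 0.0]
grip_width: 0.518
grasp_force: 0.0
```

Run:
```python
from h import *
import pickle
st,P=look(['winch_axle','crank_grip','pawl_pivot','pawl_knob'],'c',('side','wrist'))
p=P['wrist']
st0=dict(eef_pos=np.array([.6248,-.1737,.4211]),eef_rot=[-.001,0,1,0])
A={'axle':(318,190),'grip':(351,134),'piv':(272,192),'knob':(290.3,182.5)}
for n,m in (('axle','winch_axle'),('grip','crank_grip'),('piv','pawl_pivot'),('knob','pawl_knob')):
    for b in models.place_of(p,m)[:2]:
        print(n,b['location'],[v for v in tri([ray(p,A[n],st0),ray(p,b['location'],st)])])
print(st['eef_pos'],st['grip_width'])
cv2.imwrite('pics/c_w2.png',cv2.resize(p['image'][100:280,230:470,::-1],None,fx=3.3,fy=3.3,interpolation=2))
```

```text
winch_axle side [([404, 238], 0.66)]
winch_axle wrist [([389, 190], 0.95)]
     side wrist [ 0.6459 -0.1804  0.1833] 0.0007
crank_grip side [([365, 239], 0.94)]
crank_grip wrist [([417, 136], 0.68)]
     side wrist [ 0.5716 -0.1286  0.1434] 0.0044
pawl_pivot side [([414, 255], 0.44)]
pawl_pivot wrist [([345, 192], 0.79), ([603, 143], 0.27)]
     side wrist [ 0.6443 -0.2416  0.1948] 0.0025
pawl_knob side [([405, 246], 0.69)]
pawl_knob wrist [([367, 184], 0.92), ([603, 144], 0.72)]
     side wrist [ 0.633  -0.2129  0.1997] 0.0022
axle [389.0, 190.0] [array([ 0.65441501, -0.17358487,  0.15360311]), np.float64(0.0006641307092977721)]
grip [417.1, 136.4] [array([ 0.57651002, -0.12454217,  0.12252972]), np.float64(0.00023480080381552495)]
piv [344.7, 192.2] [array([ 0.65622852, -0.23912013,  0.15841164]), np.float64(0.0004886249002714322)]
piv [602.8, 143.2] [array([ 0.55926837, -0.18479425,  0.51721634]), np.float64(0.009043404222556456)]
knob [367.3, 184.3] [array([ 0.63878137, -0.2105526 ,  0.18066048]), np.float64(0.0005005758282031498)]
knob [603.2, 143.7] [array([ 0.55871504, -0.1808336 ,  0.51382097]), np.float64(0.008225628551476242)]
[ 0.62256361 -0.27680887  0.42237672] 0.5177403978382686
```

View pics/c_w2.png

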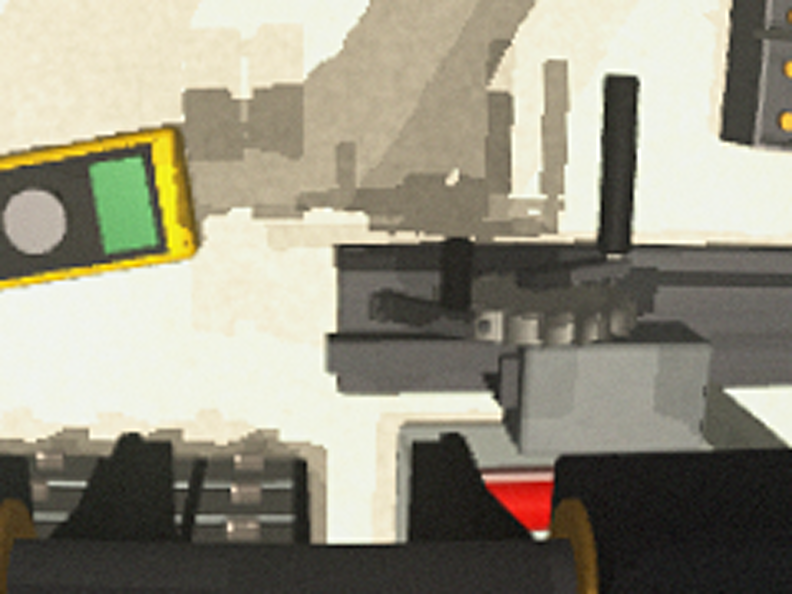

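Run:
```python
from h import *
from scipy.optimize import least_squares
s=grab('side');t=grab('top');p=grab('wrist');st=bot.read_state()
st0=dict(eef_pos=np.array([.6248,-.1737,.4211]),eef_rot=[-.001,0,1,0])
O=[('a',s,(403.5,238.3),0),('a',t,(394,143.5),0),('a',p,(318,190),st0),('a',p,(389,190),st),
('g',s,(365,239.7),0),('g',p,(351,134.5),st0),('g',p,(417.3,136),st),
('p',s,(415,257),0),('p',t,(419.5,144),0),('p',p,(272,192),st0),('p',p,(344.7,192.2),st),
('k',s,(405,246),0),('k',t,(412,146),0),('k',p,(290.3,182.5),st0),('k',p,(367.8,183.5),st)]
R=[(n,)+ray(c,uv,z) for n,c,uv,z in O]
def pts(v):
    x,y,z,a,py,pz,b=v
    return dict(a=np.array([x,y,z]),g=np.array([x-.075,y+.05*np.cos(a),z+.05*np.sin(a)]),p=np.array([x,py,pz]),k=np.array([x-.021,py+.034*np.cos(b),pz+.034*np.sin(b)]))
def f(v):
    q=pts(v);return np.concatenate([np.cross(d,q[n]-o) for n,o,d in R])*1000
r=least_squares(f,[.65,-.175,.17,-.5,-.24,.175,.6],loss='soft_l1',f_scale=2)
print(r.x.round(4),r.cost)
for n,v in pts(r.x).items(): print(n,v.round(4))
e=f(r.x).reshape(-1,3)
print([(O[i][0],round(float(np.linalg.norm(e[i])),1)) for i in range(len(O))])
```

```text
[ 0.6508 -0.1717  0.1667 -0.4881 -0.238   0.1809  0.7862] 75.79128391705069
a [ 0.6508 -0.1717  0.1667]
g [ 0.5758 -0.1275  0.1432]
p [ 0.6508 -0.238   0.1809]
k [ 0.6298 -0.214   0.205 ]
[('a', 1.9), ('a', 2.0), ('a', 2.2), ('a', 2.4), ('g', 8.9), ('g', 1.0), ('g', 1.3), ('p', 2.4), ('p', 7.8), ('p', 2.3), ('p', 0.7), ('k', 1.9), ('k', 4.0), ('k', 6.6), ('k', 4.6)]
```

Run:
```python
from h import *
s=grab('side');p=grab('wrist')
st0=dict(eef_pos=np.array([.6248,-.1737,.4211]),eef_rot=[-.001,0,1,0])
for a,b in [((375,204.5),(397,210)),((315,204.5),(411,236)),((374,237),(415,207)),((315,237),(429,229))]:
    print(tri([ray(p,a,st0),ray(s,b)]))
# knob ends: wrist near end (robot side) rows 172, far 193
for a in [(290.3,172),(290.3,193)]:
    for z in (.18,.19,.2): print(a,z,atz(ray(p,a,st0),z).round(4))
print(bot.read_state()['eef_pos'],bot.read_state()['grip_width'])
```

```text
(array([ 0.66479965, -0.09687779,  0.18962158]), np.float64(0.0014891454777885248))
(array([ 0.66763516, -0.17736802,  0.17970686]), np.float64(0.0014326428174303019))
(array([ 0.71724711, -0.09358049,  0.17793257]), np.float64(0.0007316023662525726))
(array([ 0.71306249, -0.17773267,  0.18873934]), np.float64(5.08019503825352e-05))
(290.3, 172) 0.18 [ 0.6242 -0.2103  0.18  ]
(290.3, 172) 0.19 [ 0.6224 -0.2094  0.19  ]
(290.3, 172) 0.2 [ 0.6206 -0.2085  0.2   ]
(290.3, 193) 0.18 [ 0.6529 -0.2109  0.18  ]
(290.3, 193) 0.19 [ 0.6504 -0.21    0.19  ]
(290.3, 193) 0.2 [ 0.6479 -0.209   0.2   ]
[ 0.62356301 -0.2746025   0.42246341] 0.3200416280661296
```

Request:
{"name": "play_rows", "arguments": {"dp": [[-0.3,1,0],[0,1,0],[0,0.6,1],[0,0,1],[0,0,1],[0,0,1],[0,0,1],[0,0,1]], "twist": [0,0,0,0,0,0,0,0]}}

```text
t: 11.48
eef_pos: [0.6311, -0.2095, 0.2718]
eef_rot: [0.0, 0.0, 1.0, 0.0]
contact_force: [0.7, 0.2, 0.6]
grip_width: 0.322
grasp_force: 0.0
```

Request:
{"name": "play_rows", "arguments": {"dp": [[0,0,1],[0,0,0.7],[0,0,0.4],[0,0,0.4],[0,0,0.4],[0,0,0.4],[0,0,0.4],[0,0,0]], "twist": [0,0,0,0,0,0,0,0]}}

```text
t: 12.48
eef_pos: [0.6306, -0.2092, 0.1789]
eef_rot: [-0.001, 0.0, 1.0, 0.0]
contact_force: [-0.2, 0.2, 0.8]
grip_width: 0.326
grasp_force: 0.0
```

Run:
```python
from h import *
st=bot.read_state();p=grab('wrist');s=grab('side')
a=cv2.resize(p['image'][120:330,200:440,::-1],(480,420));b=cv2.resize(s['image'][190:290,350:427,::-1],(320,420))
cv2.imwrite('pics/d.png',np.hstack([a,b]));print(st['contact_force'],st['eef_pos'])
```

```text
[-0.17320981  0.21438289  0.83275491] [ 0.63061009 -0.20921612  0.17893173]
```

View pics/d.png

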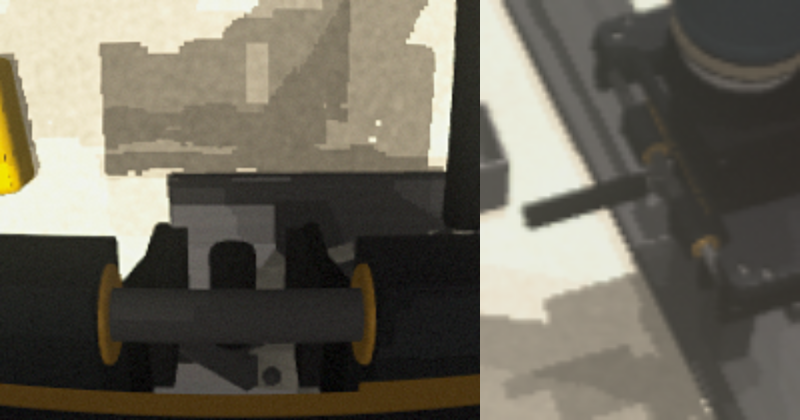

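The crop shows the knob (232,265) centred between the two fingers, so I can close.

Request:
{"name": "play_rows", "arguments": {"dp": [[0,0,0],[0,0,0],[0,0,0],[0,0,0]], "twist": [0,0,0,0], "jaw": -1}}

```text
t: 13.08
eef_pos: [0.6313, -0.2101, 0.1803]
eef_rot: [0.0, 0.0, 1.0, -0.0]
contact_force: [0.3, -2.1, 0.3]
grip_width: 0.125
grasp_force: 30.0
```

Request:
{"name": "play_rows", "arguments": {"dp": [[0,-0.12,-0.15],[0,-0.13,-0.12],[0,-0.14,-0.11],[0,-0.16,-0.08]], "twist": [0,0,0,0]}}

```text
t: 13.58
eef_pos: [0.6312, -0.2224, 0.1909]
eef_rot: [-0.0, 0.0, 1.0, 0.001]
contact_force: [5.6, 1.1, -10.6]
grip_width: 0.126
grasp_force: 30.0
```

Request:
{"name": "play_rows", "arguments": {"dp": [[0,-0.17,-0.06],[0,-0.17,-0.04],[0,-0.18,-0.02],[0,-0.18,0]], "twist": [0,0,0,0]}}

```text
t: 14.08
eef_pos: [0.6313, -0.2381, 0.1955]
eef_rot: [-0.0, -0.001, 1.0, 0.002]
contact_force: [1.2, 6.2, -2.6]
grip_width: 0.128
grasp_force: 30.0
```

Request:
{"name": "play_rows", "arguments": {"dp": [[0,-0.18,0.03],[0,-0.17,0.05],[0,-0.11,0.04],[0,0,0]], "twist": [0,0,0,0]}}

```text
t: 14.58
eef_pos: [0.6315, -0.2504, 0.1938]
eef_rot: [0.001, -0.0, 1.0, 0.002]
contact_force: [0.0, 6.0, 1.0]
grip_width: 0.129
grasp_force: 30.0
```

Run:
```python
from h import *
st=bot.read_state();p=grab('wrist')
cv2.imwrite('pics/e.png',cv2.resize(p['image'][120:330,200:440,::-1],(480,420)));print(st['contact_force'],st['eef_pos'],st['grip_width'])
```

```text
[1.69690365e-03 6.03037428e+00 1.00595150e+00] [ 0.63148733 -0.2504232   0.1938402 ] 0.12855635217268738
```

View pics/e.png

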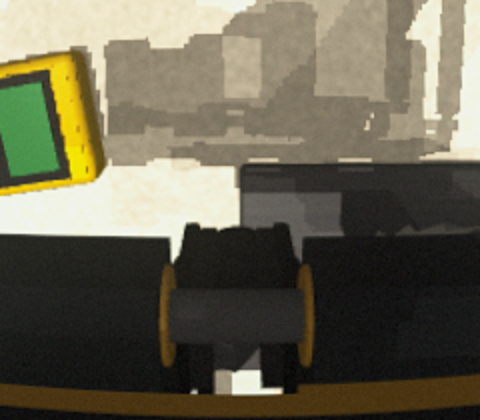

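Request:
{"name": "play_rows", "arguments": {"dp": [[0,0,0],[0,0,0],[0,0,-0.5],[0,0,-1],[0,0,-1],[0,0,-1],[0,0,-0.5],[0,0,0]], "twist": [0,0,0,0,0,0,0,0], "jaw": -0.36}}

```text
t: 15.62
eef_pos: [0.6313, -0.2529, 0.2927]
eef_rot: [0.001, 0.001, 1.0, -0.0]
contact_force: [0.9, 0.1, -0.1]
grip_width: 0.323
grasp_force: 0.0
```

Request:
{"name": "play_rows", "arguments": {"dp": [[0.44,0.98,0],[0.44,0.98,0],[0.44,0.98,0],[0.44,0.98,0],[0.44,0.98,0],[0,0,0]], "twist": [0,0,0,0,0,0], "jaw": -0.08}}

```text
t: 16.38
eef_pos: [0.5755, -0.1274, 0.2905]
eef_rot: [-0.001, -0.001, 1.0, 0.001]
contact_force: [0.1, -0.5, -0.3]
grip_width: 0.461
grasp_force: 0.0
```

Run:
```python
from h import *
st,P=look(['crank_grip','pawl_knob','pawl_pivot'],'f',('side','wrist'))
a=cv2.resize(P['wrist']['image'][100:330,180:460,::-1],(480,394));b=cv2.resize(P['side']['image'][190:290,350:431,::-1],(319,394))
cv2.imwrite('pics/f.png',np.hstack([a,b]));print(st['eef_pos'])
```

```text
crank_grip side [([287, 136], 0.56)]
crank_grip wrist [([318, 189], 0.88)]
pawl_knob side [([412, 259], 0.59), ([351, 310], 0.59)]
pawl_knob wrist []
pawl_pivot side [([415, 256], 0.5)]
pawl_pivot wrist []
[ 0.57545262 -0.12744793  0.29048207]
```

View pics/f.png

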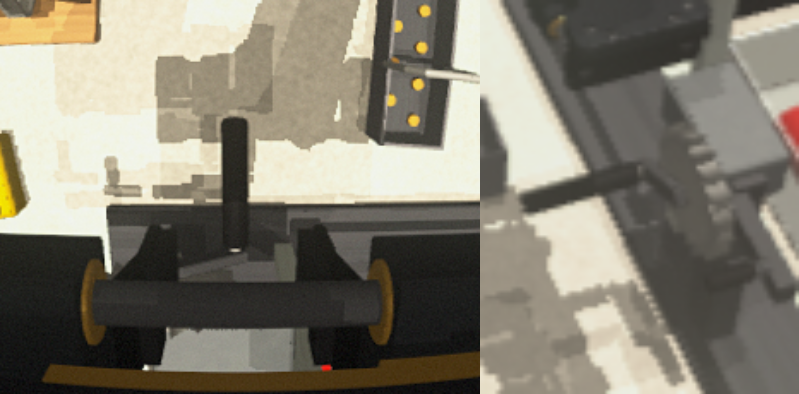

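The handle is centred under the fingers at px 318, and the pawl lies thrown back at the right of the wheel.

Request:
{"name": "play_rows", "arguments": {"dp": [[0,0,1],[0,0,1],[0,0,1],[0,0,1],[0,0,1],[0,0,0.7],[0,0,0.7],[0,0,0]], "twist": [0,0,0,0,0,0,0,0]}}

```text
t: 17.77
eef_pos: [0.5754, -0.1296, 0.1303]
eef_rot: [-0.001, 0.0, 1.0, 0.0]
contact_force: [0.3, 0.6, -0.2]
grip_width: 0.458
grasp_force: 0.0
```

Request:
{"name": "play_rows", "arguments": {"dp": [[0,0,0],[0,0,0],[0,0,0],[0,0,0]], "twist": [0,0,0,0], "jaw": -1}}

```text
t: 18.27
eef_pos: [0.5765, -0.1305, 0.132]
eef_rot: [0.001, 0.0, 1.0, -0.0]
contact_force: [0.8, -2.0, 1.6]
grip_width: 0.172
grasp_force: 30.0
```

Request:
{"name": "play_rows", "arguments": {"dp": [[0,0.12,-0.26],[0,0.08,-0.27],[0,0.04,-0.28],[0,0,-0.28]], "twist": [0,0,0,0]}}

```text
t: 18.77
eef_pos: [0.5764, -0.1232, 0.159]
eef_rot: [0.0, 0.0, 1.0, 0.0]
contact_force: [3.6, -3.2, -7.2]
grip_width: 0.171
grasp_force: 30.0
```

Request:
{"name": "play_rows", "arguments": {"dp": [[0,-0.04,-0.28],[0,-0.08,-0.27],[0,-0.12,-0.26],[0,-0.14,-0.24]], "twist": [0,0,0,0]}}

```text
t: 19.27
eef_pos: [0.5764, -0.1313, 0.1853]
eef_rot: [-0.0, -0.0, 1.0, 0.001]
contact_force: [5.1, 3.1, -7.4]
grip_width: 0.177
grasp_force: 30.0
```

Request:
{"name": "play_rows", "arguments": {"dp": [[0,-0.18,-0.21],[0,-0.21,-0.19],[0,-0.23,-0.16],[0,0,0]], "twist": [0,0,0,0]}}

```text
t: 19.77
eef_pos: [0.5765, -0.1464, 0.2001]
eef_rot: [0.0, -0.0, 1.0, 0.002]
contact_force: [2.9, 4.4, -0.9]
grip_width: 0.174
grasp_force: 30.0
```

Request:
{"name": "play_rows", "arguments": {"dp": [[0,-0.13,-0.07],[0,-0.13,-0.06],[0,0,0]], "twist": [0,0,0]}}

```text
t: 20.15
eef_pos: [0.5765, -0.1521, 0.2032]
eef_rot: [-0.0, -0.001, 1.0, 0.003]
contact_force: [2.6, 5.3, -1.4]
grip_width: 0.174
grasp_force: 30.0
```

Request:
{"name": "play_rows", "arguments": {"dp": [[0,-0.12,-0.05],[0,-0.12,-0.05],[0,0,0]], "twist": [0,0,0]}}

```text
t: 20.52
eef_pos: [0.5765, -0.1565, 0.2051]
eef_rot: [-0.0, -0.001, 1.0, 0.004]
contact_force: [3.2, 6.8, -3.1]
grip_width: 0.17
grasp_force: 30.0
```

Request:
{"name": "play_rows", "arguments": {"dp": [[0,-0.12,-0.03],[0,-0.12,-0.03],[0,0,0]], "twist": [0,0,0]}}

```text
t: 20.9
eef_pos: [0.5765, -0.1569, 0.2053]
eef_rot: [-0.002, -0.003, 1.0, 0.007]
contact_force: [3.3, 15.6, -6.1]
grip_width: 0.172
grasp_force: 30.0
```

The crank is against its bottom stop (y force rose to 15.6 N). Release and go back to the pawl.

Request:
{"name": "play_rows", "arguments": {"dp": [[0,0.2,0],[0,0,0],[0,0,0],[0,0,-0.6],[0,0,-1],[0,0,-1],[0,0,-1],[0,0,-0.5]], "twist": [0,0,0,0,0,0,0,0], "jaw": -0.36}}

```text
t: 21.9
eef_pos: [0.5763, -0.1644, 0.3114]
eef_rot: [0.002, 0.001, 1.0, -0.001]
contact_force: [0.3, -0.3, 0.1]
grip_width: 0.32
grasp_force: 0.0
```

Request:
{"name": "play_rows", "arguments": {"dp": [[-0.5,-0.95,0],[-0.5,-0.95,0],[-0.5,-0.95,0],[-0.6,-0.95,0],[0,0,0]], "twist": [0,0,0,0,0]}}

```text
t: 22.52
eef_pos: [0.628, -0.2603, 0.3083]
eef_rot: [-0.001, 0.002, 1.0, -0.001]
contact_force: [0.0, 0.6, -0.1]
grip_width: 0.317
grasp_force: 0.0
```

Run:
```python
from h import *
st,P=look(['pawl_knob','rail_mid','crank_grip'],'g',('side','top','wrist'))
a=cv2.resize(P['wrist']['image'][100:330,180:460,::-1],(480,394));b=cv2.resize(P['side']['image'][190:290,350:431,::-1],(319,394))
cv2.imwrite('pics/g.png',np.hstack([a,b]));print(st['eef_pos'])
```

```text
pawl_knob side [([361, 327], 0.55), ([411, 261], 0.53), ([353, 309], 0.17)]
pawl_knob top []
pawl_knob wrist [([320, 204], 0.97)]
     side wrist [ 0.6292 -0.2581  0.2017] 0.0037
rail_mid side [([367, 351], 0.68), ([377, 149], 0.65)]
rail_mid top [([302, 125], 0.63)]
rail_mid wrist [([603, 250], 0.93)]
     side top [0.6857 0.0987 0.2235] 0.0004
     side wrist [0.6845 0.092  0.2306] 0.0024
     top wrist [0.6872 0.0981 0.2266] 0.0019
crank_grip side [([372, 232], 0.72), ([362, 328], 0.25)]
crank_grip top [([393, 164], 0.91)]
crank_grip wrist [([440, 143], 0.59)]
     side top [ 0.573  -0.1595  0.2142] 0.0036
     side wrist [ 0.5764 -0.1449  0.1933] 0.0
     top wrist [ 0.5739 -0.1586  0.2267] 0.0001
[ 0.62796817 -0.26033237  0.30826768]
```

View pics/g.png

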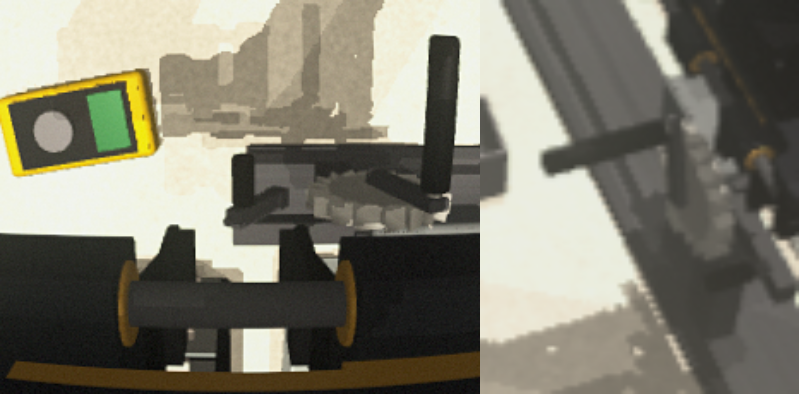

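Rail is down (about 0.23). The knob stands at crop (243,180), y about -0.258, directly under the gripper. Regrip it and swing back.

Request:
{"name": "play_rows", "arguments": {"dp": [[0,0.08,1],[0,0,1],[0,0,1],[0,0,0.8],[0,0,0.5],[0,0,0.35],[0,0,0]], "twist": [0,0,0,0,0,0,0]}}

```text
t: 24.0
eef_pos: [0.6285, -0.2552, 0.1922]
eef_rot: [-0.0, 0.0, 1.0, 0.0]
contact_force: [0.3, -0.2, 0.4]
grip_width: 0.318
grasp_force: 0.0
```

Request:
{"name": "play_rows", "arguments": {"dp": [[0,0,0],[0,0,0],[0,0,0],[0,0,0]], "twist": [0,0,0,0], "jaw": -1}}

```text
t: 24.5
eef_pos: [0.6289, -0.2546, 0.1931]
eef_rot: [0.0, -0.0, 1.0, 0.001]
contact_force: [-0.3, 2.8, 3.3]
grip_width: 0.121
grasp_force: 30.0
```

Request:
{"name": "play_rows", "arguments": {"dp": [[0,0.18,-0.08],[0,0.17,-0.05],[0,0.18,-0.03],[0,0.18,0]], "twist": [0,0,0,0]}}

```text
t: 25.0
eef_pos: [0.6288, -0.2451, 0.1992]
eef_rot: [0.002, 0.002, 1.0, -0.006]
contact_force: [-0.8, -10.7, 7.4]
grip_width: 0.126
grasp_force: 30.0
```

Request:
{"name": "play_rows", "arguments": {"dp": [[0,0.18,0.02],[0,0.17,0.04],[0,0.17,0.06],[0,0.16,0.08]], "twist": [0,0,0,0]}}

```text
t: 25.5
eef_pos: [0.6289, -0.224, 0.1959]
eef_rot: [0.002, 0.002, 1.0, -0.002]
contact_force: [-4.2, -0.8, 14.2]
grip_width: 0.127
grasp_force: 30.0
```

Request:
{"name": "play_rows", "arguments": {"dp": [[0,0.14,0.11],[0,0.13,0.12],[0,0.1,0.12],[0,0,0]], "twist": [0,0,0,0]}}

```text
t: 26.0
eef_pos: [0.6288, -0.2099, 0.1843]
eef_rot: [0.0, -0.0, 1.0, 0.001]
contact_force: [-1.9, 3.3, 7.8]
grip_width: 0.127
grasp_force: 30.0
```

Request:
{"name": "play_rows", "arguments": {"dp": [[0,0,0],[0,0,0],[0,0,-0.5],[0,0,-1],[0,0,-1],[0,0,-1],[0,0,-1],[0,0,0]], "twist": [0,0,0,0,0,0,0,0], "jaw": -0.36}}

```text
t: 27.0
eef_pos: [0.6296, -0.2122, 0.2981]
eef_rot: [0.002, 0.001, 1.0, -0.001]
contact_force: [0.2, 0.3, -0.8]
grip_width: 0.318
grasp_force: 0.0
```

Run:
```python
from h import *
st,P=look(['pawl_knob','rail_mid','frame','stand','hook1','pail1','pail1_bar'],'i',('side','top','wrist'))
a=cv2.resize(P['wrist']['image'][100:330,180:460,::-1],(480,394));b=cv2.resize(P['side']['image'][190:290,350:431,::-1],(319,394))
cv2.imwrite('pics/i.png',np.hstack([a,b]));print(st['eef_pos'])
```

```text
pawl_knob side [([402, 244], 0.52)]
pawl_knob top [([442, 212], 0.5)]
pawl_knob wrist []
rail_mid side [([378, 148], 0.8)]
rail_mid top [([304, 126], 0.69), ([273, 249], 0.33)]
rail_mid wrist [([590, 259], 0.86), ([153, 53], 0.58), ([197, 43], 0.51)]
     side top [0.6834 0.0909 0.2346] 0.0019
     side wrist [0.6768 0.0712 0.2544] 0.0009
     top wrist [0.683  0.0903 0.2401] 0.003
frame side [([371, 205], 0.69)]
frame top [([309, 146], 0.87)]
frame wrist [([496, 204], 0.89)]
     side top [0.6771 0.0852 0.0054] 0.0014
     top wrist [0.6812 0.084  0.019 ] 0.0058
stand side [([358, 356], 0.94)]
stand top [([441, 212], 0.81)]
stand wrist [([225, 63], 0.76), ([545, 24], 0.25)]
     side top [ 0.4689 -0.3454 -0.0158] 0.002
     side wrist [ 0.4695 -0.3516 -0.0021] 0.0014
     top wrist [ 0.468  -0.3494 -0.0108] 0.0055
hook1 side [([363, 326], 0.8), ([367, 352], 0.78), ([353, 311], 0.75), ([295, 366], 0.55)]
hook1 top [([438, 206], 0.7), ([333, 185], 0.69), ([472, 209], 0.68), ([438, 260], 0.53)]
hook1 wrist [([153, 52], 0.93), ([194, 43], 0.88), ([233, 41], 0.71)]
     side top [ 0.4555
[... 767 characters left out ...]
 top [ 0.5271  0.3623 -0.016 ] 0.006
     side top [ 0.512   0.1796 -0.0168] 0.0027
     side wrist [ 0.5286  0.0313 -0.026 ] 0.0003
     side wrist [ 0.5243  0.372  -0.0213] 0.0035
     top wrist [0.5092 0.1763 0.0082] 0.0021
     top wrist [ 0.529   0.3591 -0.0057] 0.0026
pail1_bar side [([332, 211], 0.91), ([378, 149], 0.53), ([361, 332], 0.36), ([297, 135], 0.35)]
pail1_bar top [([329, 185], 0.86), ([396, 146], 0.37)]
pail1_bar wrist [([505, 100], 0.73), ([540, 102], 0.41)]
     side top [0.5308 0.0204 0.1061] 0.0022
     side wrist [0.525  0.015  0.1181] 0.0034
     top wrist [0.5273 0.0188 0.1205] 0.0035
     top wrist [0.5228 0.0209 0.1853] 0.0028
[ 0.629594   -0.2122433   0.29813042]
```

View pics/i.png

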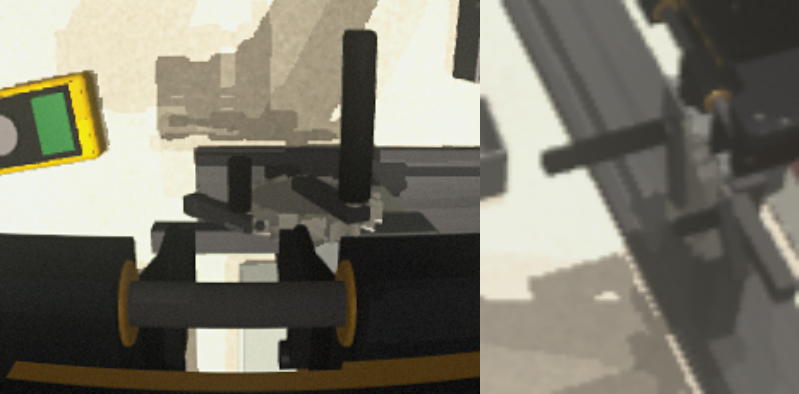

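The pawl has dropped back onto the wheel (tip touching the teeth at crop (255,215)). The left pail has been knocked to about (0.527, 0.36). Next I'll look at the stand.

Request:
{"name": "play_rows", "arguments": {"dp": [[0.73,-0.92,-0.2],[0.73,-0.92,-0.2],[0.73,-0.92,-0.2],[0.73,-0.92,-0.2],[0.73,-0.92,-0.2],[0.73,-0.92,-0.2],[0,0,0]], "twist": [0,0,0,0,0,0,0]}}

```text
t: 29.08
eef_pos: [0.517, -0.352, 0.3262]
eef_rot: [0.0, 0.003, 1.0, -0.001]
contact_force: [-0.6, 0.1, 0.5]
grip_width: 0.321
grasp_force: 0.0
```

Run:
```python
from h import *
st=bot.read_state();p=grab('wrist')
print(st['eef_pos'],st['q'].round(2) if hasattr(st['q'],'round') else st['q'])
for n in('hook1','stand'):
  for a in models.place_of(p,n)[:5]: print(n,a['location'],a['confidence'],atz(ray(p,a['location'],st),.135 if n=='hook1' else 0).round(4))
cv2.imwrite('pics/j.png',cv2.resize(p['image'][90:290,200:440,::-1],(792,594),interpolation=cv2.INTER_CUBIC)[:, :])
```

```text
[ 0.51700535 -0.35202267  0.32618853] [ 0.1   0.35  0.59  1.55 -0.2   1.31  2.28]
hook1 [275.7, 137.9] 0.91 [ 0.4677 -0.4002  0.135 ]
hook1 [333.1, 37.0] 0.91 [ 0.3511 -0.334   0.135 ]
hook1 [364.9, 141.7] 0.68 [ 0.4727 -0.2981  0.135 ]
hook1 [327.5, 138.1] 0.64 [ 0.4687 -0.341   0.135 ]
stand [322.6, 132.4] 0.86 [ 0.4692 -0.3449  0.    ]
stand [617.8, 178.3] 0.2 [ 0.5286  0.363  -0.    ]
```

View pics/j.png

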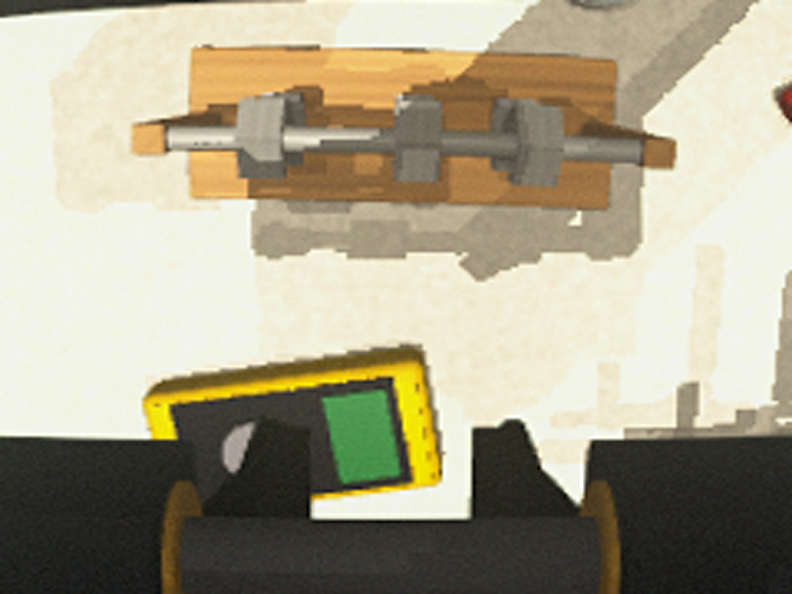

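Crop shows stand and three grey hooks at (265,137), (418,138) and (535,143), strips lying across the bar. This confirms the choice over the green decoy. I'll turn the gripper 90° and go for the nearest hook (y about -0.30).

Request:
{"name": "play_rows", "arguments": {"dp": [[0,0,0],[0,0,0],[0,0,0],[0,0,0],[0,0,0],[0,0,0],[0,0,0],[0,0,0]], "twist": [1,1,1,1,1,1,1,1], "jaw": 0.4}}

```text
t: 30.22
eef_pos: [0.5204, -0.3474, 0.3247]
eef_rot: [-0.0, 0.407, 0.913, 0.0]
contact_force: [-1.0, 1.1, -0.4]
grip_width: 0.701
grasp_force: 0.0
```

Request:
{"name": "play_rows", "arguments": {"dp": [[0,0,0],[0,0,0],[0,0,0],[0,0,0],[0,0,0],[0,0,0],[0,0,0],[0,0,0]], "twist": [1,1,1,1,1,1,1,0]}}

```text
t: 31.22
eef_pos: [0.5202, -0.3476, 0.3246]
eef_rot: [-0.0, 0.706, 0.708, -0.0]
contact_force: [0.0, 0.2, -0.2]
grip_width: 0.697
grasp_force: 0.0
```

Run:
```python
from h import *
st=bot.read_state();p=grab('wrist')
print(st['eef_pos'],st['eef_rot'].round(3),st['q'].round(2))
for n,z in(('hook1',.135),('stand',0),('rail_mid',.235)):
  for a in models.place_of(p,n)[:5]: print(n,a['location'],round(a['confidence'],2),atz(ray(p,a['location'],st),z).round(4))
```

```text
[ 0.52023421 -0.34761504  0.32463262] [-0.     0.706  0.708 -0.   ] [-0.13  0.42  0.93  1.56 -0.35  1.34  0.85]
hook1 [273.5, 223.8] 0.97 [ 0.4671 -0.4009  0.135 ]
hook1 [272.1, 142.5] 0.96 [ 0.4685 -0.3026  0.135 ]
hook1 [271.9, 175.9] 0.84 [ 0.4674 -0.3417  0.135 ]
hook1 [192.6, 153.1] 0.69 [ 0.3699 -0.3124  0.135 ]
stand [286.5, 162.0] 0.98 [ 0.471  -0.3453  0.    ]
stand [442.7, 83.9] 0.25 [ 0.724  -0.2108  0.    ]
```

Request:
{"name": "play_rows", "arguments": {"dp": [[0.6,-0.7,0],[0.6,-0.7,0],[0.6,-0.7,0.5],[0,0,1],[0,0,1],[0,0,1],[0,0,1],[0,0,1]], "twist": [0,0,0,0,0,0,0,0]}}

```text
t: 32.42
eef_pos: [0.4667, -0.304, 0.1871]
eef_rot: [0.0, 0.707, 0.707, 0.0]
contact_force: [0.5, 0.9, 0.2]
grip_width: 0.703
grasp_force: 0.0
```

Request:
{"name": "play_rows", "arguments": {"dp": [[0,0,1],[0,0,0.6],[0,0,0.5],[0,0,0.5],[0,0,0.35],[0,0,0]], "twist": [0,0,0,0,0,0]}}

```text
t: 33.17
eef_pos: [0.4663, -0.304, 0.1135]
eef_rot: [-0.0, 0.707, 0.707, -0.0]
contact_force: [0.1, 0.0, -0.7]
grip_width: 0.701
grasp_force: 0.0
```

Request:
{"name": "play_rows", "arguments": {"dp": [[0,0,0],[0,0,0],[0,0,0],[0,0,0]], "twist": [0,0,0,0], "jaw": -1}}

```text
t: 33.67
eef_pos: [0.4671, -0.3042, 0.1143]
eef_rot: [0.0, 0.707, 0.707, 0.0]
contact_force: [1.0, -0.9, 0.8]
grip_width: 0.365
grasp_force: 30.0
```

Request:
{"name": "play_rows", "arguments": {"dp": [[0,0,-0.4],[0,-0.08,-0.35],[0,-0.08,-0.3],[0,0,0],[0,-0.3,0],[0,-0.3,0]], "twist": [0,0,0,0,0,0]}}

```text
t: 34.42
eef_pos: [0.4466, -0.304, 0.1399]
eef_rot: [-0.0, 0.707, 0.707, -0.0]
contact_force: [-0.8, -0.0, -0.7]
grip_width: 0.369
grasp_force: 30.0
```

Request:
{"name": "play_rows", "arguments": {"dp": [[0,-0.4,0],[0,-0.4,0],[0,-0.5,0],[0,0,0]], "twist": [0,0,0,0]}}

```text
t: 34.92
eef_pos: [0.4138, -0.3042, 0.1403]
eef_rot: [-0.0, 0.708, 0.706, 0.0]
contact_force: [0.0, 0.5, -0.7]
grip_width: 0.362
grasp_force: 30.0
```

Request:
{"name": "play_rows", "arguments": {"dp": [[0,0,-1],[0,0,-1],[0,0,-1],[0,0,-1],[1,0.3,-0.3],[1,0.3,0],[1,0.3,0],[1,0.3,0]], "twist": [0,0,0,0,0,0,0,0]}}

```text
t: 35.92
eef_pos: [0.4456, -0.2032, 0.2479]
eef_rot: [0.0, 0.707, 0.707, 0.0]
contact_force: [0.2, -0.3, -0.0]
grip_width: 0.362
grasp_force: 30.0
```

Request:
{"name": "play_rows", "arguments": {"dp": [[1,0.4,0],[1,0.4,0],[1,0.4,0],[1,0.4,0],[1,0.4,0],[1,0.4,0],[1,0.4,0],[1,0.4,0]], "twist": [0,0,0,0,0,0,0,0]}}

```text
t: 36.92
eef_pos: [0.5258, -0.003, 0.2478]
eef_rot: [0.0, 0.707, 0.707, 0.0]
contact_force: [0.2, -0.0, -0.7]
grip_width: 0.372
grasp_force: 30.0
```

Request:
{"name": "play_rows", "arguments": {"dp": [[1,0.4,0],[1,0.4,0],[1,0.4,0],[1,0.4,0],[1,0.4,0],[1,0.4,0],[0.9,0.4,0],[0.7,0.2,0]], "twist": [0,0,0,0,0,0,0,0]}}

```text
t: 37.92
eef_pos: [0.601, 0.1874, 0.2476]
eef_rot: [0.0, 0.707, 0.707, -0.0]
contact_force: [0.0, -0.9, -0.4]
grip_width: 0.36
grasp_force: 30.0
```

Run:
```python
from h import *
st,P=look(['rail_mid','frame','hook1','winch_axle'],'k',('side','top','wrist'))
print(st['eef_pos'],st['eef_rot'].round(3),st['q'].round(2))
```

```text
rail_mid side [([376, 151], 0.79)]
rail_mid top [([306, 125], 0.7), ([390, 165], 0.45), ([331, 185], 0.28)]
rail_mid wrist [([236, 15], 0.73), ([376, 238], 0.37)]
     side top [0.6823 0.0862 0.2288] 0.0035
frame side [([371, 204], 0.67)]
frame top [([309, 144], 0.65), ([303, 126], 0.58)]
frame wrist [([380, 238], 0.92)]
     side top [0.6816 0.0875 0.0055] 0.0048
     top wrist [ 0.6915  0.0872 -0.0083] 0.0016
hook1 side [([296, 367], 0.76), ([364, 351], 0.7), ([360, 331], 0.66), ([335, 121], 0.44)]
hook1 top [([471, 209], 0.62), ([440, 261], 0.45), ([451, 209], 0.41)]
hook1 wrist [([319, 263], 0.82), ([224, 202], 0.22)]
     side top [ 0.314  -0.3319  0.0052] 0.003
     side top [ 0.4599 -0.3995  0.1369] 0.0009
     side top [ 0.4737 -0.3625  0.0455] 0.004
     side top [ 0.4538 -0.3818  0.2012] 0.0006
     side top [ 0.4664 -0.345   0.1198] 0.0054
winch_axle side [([401, 239], 0.68)]
winch_axle top []
winch_axle wrist []
[0.60098868 0.1873663  0.24755165] [ 0.     0.707  0.707 -0.   ] [-0.92  0.45  0.78  1.65 -0.34  1.18 -0.06]
```

Request:
{"name": "play_rows", "arguments": {"dp": [[0,0.7,0],[0,0.7,0],[0,0.7,0],[0,0.5,0],[0,0.2,0],[0,0,0]], "twist": [0,0,0,0,0,0]}}

```text
t: 39.42
eef_pos: [0.6703, 0.1856, 0.2476]
eef_rot: [-0.0, 0.707, 0.707, -0.0]
contact_force: [0.7, -0.7, -0.7]
grip_width: 0.367
grasp_force: 30.0
```

Request:
{"name": "play_rows", "arguments": {"dp": [[0,0.14,0],[0,0,0]], "twist": [0,0]}}

```text
t: 39.67
eef_pos: [0.6738, 0.1858, 0.2479]
eef_rot: [-0.0, 0.707, 0.707, 0.0]
contact_force: [-0.1, -0.3, -0.4]
grip_width: 0.366
grasp_force: 30.0
```

Request:
{"name": "play_rows", "arguments": {"dp": [[0,0.14,0],[0,0,0]], "twist": [0,0]}}

```text
t: 39.92
eef_pos: [0.6776, 0.1857, 0.2478]
eef_rot: [0.0, 0.707, 0.707, 0.0]
contact_force: [-0.6, 0.6, -0.9]
grip_width: 0.369
grasp_force: 30.0
```

Request:
{"name": "play_rows", "arguments": {"dp": [[0,0.12,0],[0,0,0]], "twist": [0,0]}}

```text
t: 40.17
eef_pos: [0.6806, 0.1856, 0.2477]
eef_rot: [0.0, 0.707, 0.707, -0.0]
contact_force: [-0.3, 0.4, -1.2]
grip_width: 0.364
grasp_force: 30.0
```

Request:
{"name": "play_rows", "arguments": {"dp": [[0,0.1,0],[0,0,0]], "twist": [0,0]}}

```text
t: 40.42
eef_pos: [0.6831, 0.1856, 0.2477]
eef_rot: [0.0, 0.707, 0.707, 0.0]
contact_force: [0.6, -0.1, 0.2]
grip_width: 0.365
grasp_force: 30.0
```

Request:
{"name": "play_rows", "arguments": {"dp": [[0,0.1,0],[0,0,0]], "twist": [0,0]}}

```text
t: 40.67
eef_pos: [0.685, 0.1857, 0.2475]
eef_rot: [-0.001, 0.707, 0.707, -0.0]
contact_force: [-2.6, -0.7, -0.3]
grip_width: 0.364
grasp_force: 30.0
```

Request:
{"name": "play_rows", "arguments": {"dp": [[0,-0.16,0],[0,0,0.3],[0,0.06,0.3],[0,0.06,0.3],[0,0,0]], "twist": [0,0,0,0,0]}}

```text
t: 41.3
eef_pos: [0.684, 0.1857, 0.2241]
eef_rot: [-0.0, 0.707, 0.707, -0.001]
contact_force: [0.4, -0.6, -1.0]
grip_width: 0.36
grasp_force: 30.0
```

Request:
{"name": "play_rows", "arguments": {"dp": [[0,0,0.12],[0,0,0]], "twist": [0,0]}}

```text
t: 41.55
eef_pos: [0.6844, 0.1857, 0.2222]
eef_rot: [-0.0, 0.707, 0.707, -0.0]
contact_force: [0.6, -0.7, -0.7]
grip_width: 0.364
grasp_force: 30.0
```

Request:
{"name": "play_rows", "arguments": {"dp": [[0,0,0.08],[0,0,0]], "twist": [0,0]}}

```text
t: 41.8
eef_pos: [0.6844, 0.1857, 0.2205]
eef_rot: [0.0, 0.707, 0.707, 0.0]
contact_force: [-0.2, 0.3, 0.1]
grip_width: 0.364
grasp_force: 30.0
```

Request:
{"name": "play_rows", "arguments": {"dp": [[0,0,0.06],[0,0,0]], "twist": [0,0]}}

```text
t: 42.05
eef_pos: [0.6845, 0.1857, 0.2203]
eef_rot: [-0.0, 0.707, 0.707, 0.001]
contact_force: [-2.7, -0.3, 5.5]
grip_width: 0.368
grasp_force: 30.0
```

Request:
{"name": "play_rows", "arguments": {"dp": [[0,0,-0.06],[0,0,0],[0,0,0],[0,0,-0.4],[0,0,-1],[0,0,-1],[0,0,-0.8],[0,0,0]], "twist": [0,0,0,0,0,0,0,0], "jaw": 0.4}}

```text
t: 43.05
eef_pos: [0.6853, 0.1855, 0.3024]
eef_rot: [0.001, 0.707, 0.707, 0.002]
contact_force: [-0.4, 0.4, 0.4]
grip_width: 0.697
grasp_force: 0.0
```

Run:
```python
from h import *
st=bot.read_state();p=grab('wrist');print(st['eef_pos'])
for n,z in(('hook1',.241),):
  for a in models.place_of(p,n)[:5]: print(n,a['location'],round(a['confidence'],2),atz(ray(p,a['location'],st),z).round(4))
```

```text
[0.68531223 0.18546874 0.30240433]
hook1 [314.6, 211.1] 0.76 [0.6839 0.1891 0.241 ]
hook1 [315.9, 224.8] 0.67 [0.6849 0.178  0.241 ]
```

Request:
{"name": "play_rows", "arguments": {"dp": [[-1,-0.6,0],[-1,-0.6,0],[-1,-0.6,0],[-1,-0.6,0],[-1,-0.6,0],[-1,-0.6,0],[-1,-0.6,0],[-1,-0.6,0]], "twist": [0,0,0,0,0,0,0,0]}}

```text
t: 44.15
eef_pos: [0.5632, -0.0155, 0.2997]
eef_rot: [-0.0, 0.707, 0.707, -0.0]
contact_force: [0.5, -0.5, -0.2]
grip_width: 0.7
grasp_force: 0.0
```

Request:
{"name": "play_rows", "arguments": {"dp": [[-1,-0.3,0],[-1,-0.3,0],[-1,-0.3,0],[-1,-0.3,0],[-1,-0.3,0],[-1,-0.3,0],[-1,-0.3,0],[-1,-0.3,0]], "twist": [0,0,0,0,0,0,0,0]}}

```text
t: 45.15
eef_pos: [0.5031, -0.2154, 0.3001]
eef_rot: [-0.0, 0.707, 0.707, 0.0]
contact_force: [0.3, 0.3, 0.5]
grip_width: 0.698
grasp_force: 0.0
```

Request:
{"name": "play_rows", "arguments": {"dp": [[-1,-0.3,0],[-1,-0.3,0],[-1,-0.3,0],[-1,-0.3,0],[-1,0,0],[0,0,0]], "twist": [0,0,0,0,0,0]}}

```text
t: 45.9
eef_pos: [0.4724, -0.3413, 0.3002]
eef_rot: [0.0, 0.709, 0.705, -0.001]
contact_force: [-0.3, 0.5, 0.7]
grip_width: 0.701
grasp_force: 0.0
```

Run:
```python
from h import *
st=bot.read_state();p=grab('wrist');print(st['eef_pos'])
for n,z in(('hook1',.135),):
  for a in models.place_of(p,n)[:5]: print(n,a['location'],round(a['confidence'],2),atz(ray(p,a['location'],st),z).round(4))
```

```text
[ 0.47241588 -0.34128398  0.30017308]
hook1 [213.9, 162.7] 0.91 [ 0.358  -0.3143  0.135 ]
hook1 [314.3, 186.1] 0.78 [ 0.4693 -0.3422  0.135 ]
hook1 [311.0, 238.0] 0.56 [ 0.465  -0.4029  0.135 ]
```

Request:
{"name": "play_rows", "arguments": {"dp": [[0,-0.18,1],[0,0,1],[0,0,1],[0,0,1],[0,0,1],[0,0,1],[0,0,0.7],[0,0,0.7]], "twist": [0,0,0,0,0,0,0,0]}}

```text
t: 47.0
eef_pos: [0.4701, -0.3385, 0.1146]
eef_rot: [0.0, 0.707, 0.707, 0.0]
contact_force: [0.3, -0.4, 0.2]
grip_width: 0.701
grasp_force: 0.0
```

Request:
{"name": "play_rows", "arguments": {"dp": [[0,0,0],[0,0,0],[0,0,0],[0,0,0],[0,0,0]], "twist": [0,0,0,0,0], "jaw": -1}}

```text
t: 47.62
eef_pos: [0.4694, -0.3394, 0.1157]
eef_rot: [0.0, 0.707, 0.707, 0.0]
contact_force: [-1.6, -0.1, 2.5]
grip_width: 0.362
grasp_force: 30.0
```

Request:
{"name": "play_rows", "arguments": {"dp": [[0,0,-0.4],[0,-0.08,-0.35],[0,-0.08,-0.3],[0,0,0],[0,-0.3,0],[0,-0.3,0]], "twist": [0,0,0,0,0,0]}}

```text
t: 48.38
eef_pos: [0.4502, -0.3392, 0.1414]
eef_rot: [0.0, 0.707, 0.707, 0.0]
contact_force: [-0.0, 0.5, -1.6]
grip_width: 0.367
grasp_force: 30.0
```

Request:
{"name": "play_rows", "arguments": {"dp": [[0,-0.4,0],[0,-0.4,0],[0,-0.5,0],[0,0,0]], "twist": [0,0,0,0]}}

```text
t: 48.88
eef_pos: [0.4167, -0.3393, 0.1416]
eef_rot: [-0.0, 0.708, 0.706, 0.0]
contact_force: [-0.6, 0.1, -1.0]
grip_width: 0.367
grasp_force: 30.0
```

Request:
{"name": "play_rows", "arguments": {"dp": [[0,0,-1],[0,0,-1],[0,0,-1],[0,0,-1],[1,0.4,-0.25],[1,0.4,0],[1,0.4,0],[1,0.4,0]], "twist": [0,0,0,0,0,0,0,0]}}

```text
t: 49.88
eef_pos: [0.4587, -0.2382, 0.2479]
eef_rot: [0.0, 0.707, 0.707, 0.0]
contact_force: [0.2, 1.1, -1.3]
grip_width: 0.368
grasp_force: 30.0
```

Request:
{"name": "play_rows", "arguments": {"dp": [[1,0.4,0],[1,0.4,0],[1,0.4,0],[1,0.4,0],[1,0.4,0],[1,0.4,0],[1,0.4,0],[1,0.4,0]], "twist": [0,0,0,0,0,0,0,0]}}

```text
t: 50.88
eef_pos: [0.5388, -0.0381, 0.2478]
eef_rot: [0.0, 0.707, 0.707, 0.0]
contact_force: [0.7, -0.5, -0.5]
grip_width: 0.368
grasp_force: 30.0
```

Request:
{"name": "play_rows", "arguments": {"dp": [[1,0.6,0],[1,0.6,0],[1,0.6,0],[1,0.6,0],[1,0.4,0],[0,0.5,0],[0,0.6,0],[0,0,0]], "twist": [0,0,0,0,0,0,0,0]}}

```text
t: 51.88
eef_pos: [0.6368, 0.0838, 0.2478]
eef_rot: [0.001, 0.708, 0.706, -0.0]
contact_force: [-1.1, -0.7, -0.5]
grip_width: 0.368
grasp_force: 30.0
```

Request:
{"name": "play_rows", "arguments": {"dp": [[0,0.6,0],[0,0.6,0],[0,0.4,0],[0,0.1,0],[0,0,0]], "twist": [0,0,0,0,0]}}

```text
t: 52.5
eef_pos: [0.6781, 0.0853, 0.2478]
eef_rot: [-0.0, 0.708, 0.707, -0.0]
contact_force: [-0.8, 0.3, -0.5]
grip_width: 0.368
grasp_force: 30.0
```

Request:
{"name": "play_rows", "arguments": {"dp": [[0,0.1,0],[0,0,0]], "twist": [0,0]}}

```text
t: 52.75
eef_pos: [0.6807, 0.0858, 0.2479]
eef_rot: [-0.0, 0.707, 0.707, 0.0]
contact_force: [-1.5, -0.1, -1.4]
grip_width: 0.37
grasp_force: 30.0
```

Request:
{"name": "play_rows", "arguments": {"dp": [[0,0.1,0],[0,0,0]], "twist": [0,0]}}

```text
t: 53.0
eef_pos: [0.6833, 0.0858, 0.2477]
eef_rot: [-0.0, 0.707, 0.707, -0.0]
contact_force: [-0.6, -0.0, -1.4]
grip_width: 0.362
grasp_force: 30.0
```

Request:
{"name": "play_rows", "arguments": {"dp": [[0,-0.08,0],[0,0,0.3],[0,0.06,0.3],[0,0.06,0.3],[0,0,0]], "twist": [0,0,0,0,0]}}

```text
t: 53.62
eef_pos: [0.6839, 0.0857, 0.2241]
eef_rot: [-0.001, 0.707, 0.707, -0.001]
contact_force: [1.0, -0.5, -0.4]
grip_width: 0.366
grasp_force: 30.0
```

Request:
{"name": "play_rows", "arguments": {"dp": [[0,0,0.12],[0,0,0]], "twist": [0,0]}}

```text
t: 53.88
eef_pos: [0.6846, 0.0856, 0.2225]
eef_rot: [0.0, 0.707, 0.707, 0.0]
contact_force: [0.1, -0.4, -0.4]
grip_width: 0.363
grasp_force: 30.0
```

Request:
{"name": "play_rows", "arguments": {"dp": [[0,0,0.07],[0,0,0]], "twist": [0,0]}}

```text
t: 54.12
eef_pos: [0.6854, 0.0856, 0.2218]
eef_rot: [0.001, 0.707, 0.707, 0.001]
contact_force: [2.0, -0.2, 4.6]
grip_width: 0.362
grasp_force: 30.0
```

Request:
{"name": "play_rows", "arguments": {"dp": [[0,0,-0.04],[0,0,0],[0,0,0],[0,0,-0.4],[0,0,-1],[0,0,-1],[0,0,-0.8],[0,0,0]], "twist": [0,0,0,0,0,0,0,0], "jaw": 0.4}}

```text
t: 55.12
eef_pos: [0.6852, 0.0854, 0.3036]
eef_rot: [0.001, 0.707, 0.707, 0.001]
contact_force: [-0.6, -1.0, 0.1]
grip_width: 0.699
grasp_force: 0.0
```

Request:
{"name": "play_rows", "arguments": {"dp": [[-0.9,-0.9,0],[-0.9,-0.9,0],[-0.9,-0.9,0],[-0.9,-0.9,0],[-1,-0.8,0],[-1,-0.3,0],[-1,-0.3,0],[-1,-0.3,0]], "twist": [0,0,0,0,0,0,0,0]}}

```text
t: 56.12
eef_pos: [0.5507, -0.1047, 0.3005]
eef_rot: [-0.001, 0.707, 0.707, -0.0]
contact_force: [0.4, 0.9, 0.3]
grip_width: 0.696
grasp_force: 0.0
```

Request:
{"name": "play_rows", "arguments": {"dp": [[-1,-0.3,0],[-1,-0.3,0],[-1,-0.3,0],[-1,-0.3,0],[-1,-0.3,0],[-1,-0.3,0],[-1,-0.3,0],[-1,-0.3,0]], "twist": [0,0,0,0,0,0,0,0]}}

```text
t: 57.12
eef_pos: [0.4908, -0.3044, 0.3004]
eef_rot: [-0.001, 0.707, 0.707, -0.0]
contact_force: [-0.4, 0.2, -0.3]
grip_width: 0.702
grasp_force: 0.0
```

Request:
{"name": "play_rows", "arguments": {"dp": [[-1,-0.3,0],[-1,-0.3,0],[-1,-0.3,0],[-0.8,-0.2,0],[0,0,0],[0,0,0]], "twist": [0,0,0,0,0,0]}}

```text
t: 57.88
eef_pos: [0.4643, -0.398, 0.3008]
eef_rot: [-0.001, 0.707, 0.707, 0.0]
contact_force: [-1.1, 0.4, 0.1]
grip_width: 0.701
grasp_force: 0.0
```

Run:
```python
from h import *
st=bot.read_state();p=grab('wrist');print(st['eef_pos'])
for n,z in(('hook1',.135),):
  for a in models.place_of(p,n)[:5]: print(n,a['location'],round(a['confidence'],2),atz(ray(p,a['location'],st),z).round(4))
```

```text
[ 0.46432991 -0.39799481  0.30076721]
hook1 [319.2, 186.4] 0.74 [ 0.4665 -0.399   0.135 ]
hook1 [219.4, 122.5] 0.65 [ 0.3583 -0.327   0.135 ]
```

Request:
{"name": "play_rows", "arguments": {"dp": [[0,0.1,1],[0,0,1],[0,0,1],[0,0,1],[0,0,1],[0,0,1],[0,0,0.75],[0,0,0.7]], "twist": [0,0,0,0,0,0,0,0]}}

```text
t: 58.98
eef_pos: [0.467, -0.3987, 0.1145]
eef_rot: [0.0, 0.707, 0.707, 0.0]
contact_force: [0.2, -0.2, -0.5]
grip_width: 0.698
grasp_force: 0.0
```

Request:
{"name": "play_rows", "arguments": {"dp": [[0,0,0],[0,0,0],[0,0,0],[0,0,0],[0,0,0]], "twist": [0,0,0,0,0], "jaw": -1}}

```text
t: 59.6
eef_pos: [0.4664, -0.3995, 0.1158]
eef_rot: [0.0, 0.707, 0.707, 0.0]
contact_force: [-1.1, -0.2, 2.7]
grip_width: 0.363
grasp_force: 29.9
```

Request:
{"name": "play_rows", "arguments": {"dp": [[0,0,-0.4],[0,-0.08,-0.35],[0,-0.08,-0.3],[0,0,0],[0,-0.3,0],[0,-0.3,0]], "twist": [0,0,0,0,0,0]}}

```text
t: 60.35
eef_pos: [0.4466, -0.399, 0.1411]
eef_rot: [-0.0, 0.707, 0.707, -0.0]
contact_force: [0.3, -0.0, -1.9]
grip_width: 0.364
grasp_force: 29.8
```

Request:
{"name": "play_rows", "arguments": {"dp": [[0,-0.4,0],[0,-0.4,0],[0,-0.5,0],[0,0,0]], "twist": [0,0,0,0]}}

```text
t: 60.85
eef_pos: [0.4136, -0.3993, 0.1416]
eef_rot: [-0.0, 0.708, 0.706, 0.0]
contact_force: [0.4, -1.0, -0.2]
grip_width: 0.365
grasp_force: 29.8
```

Request:
{"name": "play_rows", "arguments": {"dp": [[0,0,-1],[0,0,-1],[0,0,-1],[0,0,-1],[1,0.2,-0.25],[1,0.2,0],[1,0.2,0],[1,0.2,0]], "twist": [0,0,0,0,0,0,0,0]}}

```text
t: 61.85
eef_pos: [0.4355, -0.2982, 0.2479]
eef_rot: [0.0, 0.707, 0.707, 0.0]
contact_force: [0.1, -0.1, -0.1]
grip_width: 0.367
grasp_force: 29.8
```

Request:
{"name": "play_rows", "arguments": {"dp": [[1,0.3,0],[1,0.3,0],[1,0.3,0],[1,0.3,0],[1,0.3,0],[1,0.3,0],[1,0.3,0],[1,0.3,0]], "twist": [0,0,0,0,0,0,0,0]}}

```text
t: 62.85
eef_pos: [0.4956, -0.0981, 0.2479]
eef_rot: [0.0, 0.707, 0.707, 0.0]
contact_force: [0.0, -0.6, -0.3]
grip_width: 0.362
grasp_force: 29.8
```

Request:
{"name": "play_rows", "arguments": {"dp": [[1,0.3,0],[1,0.3,0],[1,0.3,0],[0.5,0.6,0],[0,1,0],[0,1,0],[0,0.8,0],[0,0.4,0]], "twist": [0,0,0,0,0,0,0,0]}}

```text
t: 63.85
eef_pos: [0.6141, -0.0123, 0.2474]
eef_rot: [0.0, 0.707, 0.707, -0.0]
contact_force: [-0.3, 0.3, -0.0]
grip_width: 0.365
grasp_force: 29.8
```

Request:
{"name": "play_rows", "arguments": {"dp": [[0,0.8,0],[0,0.8,0],[0,0.6,0],[0,0.3,0],[0,0,0]], "twist": [0,0,0,0,0]}}

```text
t: 64.47
eef_pos: [0.6753, -0.0121, 0.2475]
eef_rot: [-0.0, 0.707, 0.707, -0.0]
contact_force: [0.6, 0.9, -0.7]
grip_width: 0.361
grasp_force: 29.8
```

Request:
{"name": "play_rows", "arguments": {"dp": [[0,0.12,0],[0,0,0]], "twist": [0,0]}}

```text
t: 64.72
eef_pos: [0.6781, -0.0118, 0.2479]
eef_rot: [-0.0, 0.707, 0.707, 0.0]
contact_force: [0.2, 0.3, -0.5]
grip_width: 0.367
grasp_force: 29.8
```

Request:
{"name": "play_rows", "arguments": {"dp": [[0,0.12,0],[0,0,0]], "twist": [0,0]}}

```text
t: 64.97
eef_pos: [0.6814, -0.0117, 0.2478]
eef_rot: [-0.0, 0.707, 0.707, 0.0]
contact_force: [-0.1, -0.1, -0.2]
grip_width: 0.365
grasp_force: 29.8
```

Request:
{"name": "play_rows", "arguments": {"dp": [[0,0,0.3],[0,0.06,0.3],[0,0.08,0.3],[0,0,0]], "twist": [0,0,0,0]}}

```text
t: 65.47
eef_pos: [0.6845, -0.0117, 0.2242]
eef_rot: [-0.0, 0.707, 0.707, -0.001]
contact_force: [0.5, -0.3, 0.6]
grip_width: 0.363
grasp_force: 29.8
```

Request:
{"name": "play_rows", "arguments": {"dp": [[0,0,0.12],[0,0,0]], "twist": [0,0]}}

```text
t: 65.72
eef_pos: [0.6853, -0.012, 0.2227]
eef_rot: [0.001, 0.707, 0.707, 0.001]
contact_force: [1.4, -0.9, 0.1]
grip_width: 0.368
grasp_force: 29.8
```

Request:
{"name": "play_rows", "arguments": {"dp": [[0,0,0.06],[0,0,0]], "twist": [0,0]}}

```text
t: 65.97
eef_pos: [0.6859, -0.012, 0.2222]
eef_rot: [0.001, 0.707, 0.707, 0.001]
contact_force: [1.2, -0.1, 5.0]
grip_width: 0.362
grasp_force: 29.9
```

Request:
{"name": "play_rows", "arguments": {"dp": [[0,0,-0.04],[0,0,0],[0,0,0],[0,0,-0.4],[0,0,-1],[0,0,-1],[0,0,-1],[0,0,-1]], "twist": [0,0,0,0,0,0,0,0], "jaw": 0.7}}

```text
t: 66.97
eef_pos: [0.6847, -0.012, 0.3333]
eef_rot: [0.0, 0.707, 0.707, 0.0]
contact_force: [0.6, -0.2, 0.1]
grip_width: 0.844
grasp_force: 0.0
```

Request:
{"name": "play_rows", "arguments": {"dp": [[0.9,-0.7,0],[0.9,-0.7,0],[0.9,-0.7,0],[0.9,-0.7,0],[0.9,-0.7,0],[0,0,0]], "twist": [0,0,0,0,0,0]}}

```text
t: 67.72
eef_pos: [0.5965, 0.1032, 0.3323]
eef_rot: [-0.001, 0.706, 0.708, 0.001]
contact_force: [0.5, 0.2, 0.5]
grip_width: 0.852
grasp_force: 0.0
```

Request:
{"name": "play_rows", "arguments": {"dp": [[0,0,0],[0,0,0],[0,0,0],[0,0,0],[0,0,0],[0,0,0],[0,0,0],[0,0,0]], "twist": [-1,-1,-1,-1,-1,-1,-1,-1]}}

```text
t: 68.72
eef_pos: [0.598, 0.0991, 0.3323]
eef_rot: [0.0, 0.358, 0.934, -0.0]
contact_force: [0.3, -0.2, -0.9]
grip_width: 0.853
grasp_force: 0.0
```

Request:
{"name": "play_rows", "arguments": {"dp": [[0,0,0],[0,0,0],[0,0,0],[0,0,0],[0,0,0],[0,0,0],[0,0,0],[0,0,0]], "twist": [-1,-1,-1,-1,-1,-1,-1,0]}}

```text
t: 69.72
eef_pos: [0.5979, 0.0993, 0.3321]
eef_rot: [0.0, 0.002, 1.0, -0.0]
contact_force: [-0.3, 0.2, -0.5]
grip_width: 0.852
grasp_force: 0.0
```

Run:
```python
from h import *
st=bot.read_state();p=grab('wrist','m.png');t=grab('top');s=grab('side');print(st['eef_pos'],st['eef_rot'],st['q'].round(2))
for n,z in(('pail1',0),('pail1_bar',.115)):
  for nm,P in (('wrist',p),('top',t),('side',s)):
    for a in models.place_of(P,n)[:5]: print(n,nm,[round(v) for v in a['location']],round(a['confidence'],2),atz(ray(P,a['location'],st),z).round(4))
for a in models.find_in(p,'pail1')[:4]: print(a)
for nm,P in (('side',s),('top',t)):
  for a in models.place_of(P,'hook1')[:6]: print(nm,a['location'],round(a['confidence'],2),atz(ray(P,a['location'],st),.241).round(3))
cv2.imwrite('pics/m2.png',cv2.resize(p['image'][30:230,270:590,::-1],(800,500),interpolation=cv2.INTER_CUBIC))
```

```text
[0.59786853 0.09927752 0.33214102] [ 3.29642548e-04  1.97952903e-03  9.99997975e-01 -1.52666318e-04] [-0.63  0.3   0.53  1.58 -0.15  1.3   1.48]
pail1 wrist [470, 122] 0.93 [0.5232 0.3609 0.    ]
pail1 wrist [264, 120] 0.76 [0.5289 0.0136 0.    ]
pail1 wrist [369, 105] 0.67 [0.505  0.1806 0.    ]
pail1 top [330, 193] 0.82 [0.5252 0.0145 0.    ]
pail1 top [225, 191] 0.76 [0.5277 0.3549 0.    ]
pail1 top [280, 194] 0.7 [0.5192 0.1782 0.    ]
pail1 top [337, 124] 0.22 [ 0.7531 -0.0057  0.    ]
pail1 side [330, 236] 0.84 [0.5214 0.0167 0.    ]
pail1 side [299, 162] 0.81 [0.5182 0.344  0.    ]
pail1 side [310, 198] 0.72 [0.5086 0.1784 0.    ]
pail1_bar wrist [249, 119] 0.57 [0.5255 0.0152 0.115 ]
pail1_bar side [333, 207] 0.65 [0.5334 0.025  0.115 ]
{'bbox': [451.0, 84.9, 519.3, 169.4], 'confidence': 0.91}
{'bbox': [341.5, 57.5, 404.2, 151.5], 'confidence': 0.69}
{'bbox': [232.3, 76.7, 287.1, 164.4], 'confidence': 0.64}
side [391.1, 171.1] 0.7 [ 0.68  -0.009  0.241]
side [382.3, 146.2] 0.47 [0.695 0.087 0.241]
side [293.4, 365.9] 0.46 [ 0.3   -0.426  0.241]
side [362.7, 122.3] 0.42 [0.682 0.199 0.241]
top [340.3, 126.2] 0.62 [ 0.679 -0.011  0.241]
top [441.1, 259.9] 0.52 [ 0.309 -0.285  0.241]
```

View pics/m2.png

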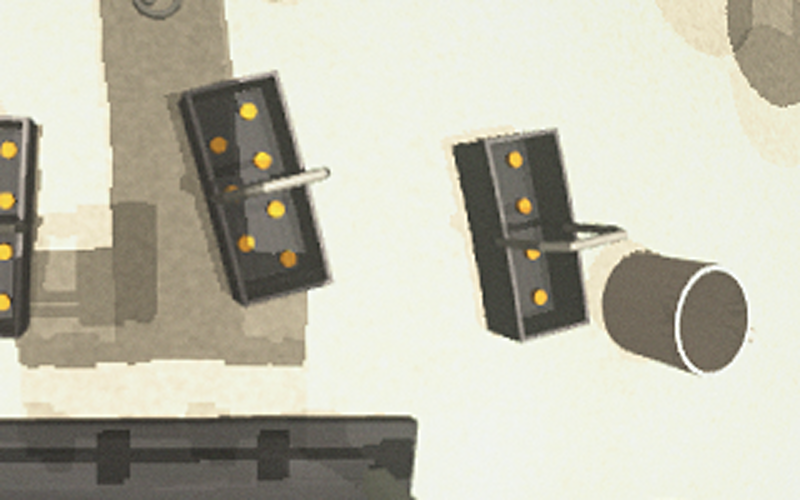

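Crop shows the middle pail rim at (182,92), (275,72), (330,282), (245,303). The left pail rim is at (487,138), (557,128), (588,322), (522,340) with the mug close to its far end, and the right pail's edge runs (37,118)–(22,335). The networks place all three hooks on the rail.

```bash
cat > pail.py <<'E'
from h import *
def grip(P):  # pail centre and yaw from 4 rim pts: nearL, nearR, farR, farL (image order)
    P=np.array(P);c=P.mean(0);ax=(P[2]+P[3]-P[0]-P[1])/2;y=np.arctan2(ax[1],ax[0])
    return c,np.degrees(y),np.linalg.norm(ax),c[:2]-.059*np.array([np.cos(y),np.sin(y)])
E
python3 - <<'E'
from pail import *
st=bot.read_state();p=grab('wrist')
W=lambda u,v,z=.05:atz(ray(p,(270+u/2.5,30+v/2.5),st),z)[:2]
print('mid',grip([W(182,92),W(275,72),W(330,282),W(245,303)]))
print('left',grip([W(487,138),W(557,128),W(588,322),W(522,340)]))
print('right edge',W(37,118),W(22,335))
print('mug top',W(676,320,.09),W(747,320,.09))
E
```

```text
mid (array([0.50577043, 0.18079649]), np.float64(16.405533381414802), np.float64(0.12717950215239465), array([0.44917252, 0.16413288]))
left (array([0.52161798, 0.36635931]), np.float64(14.686280686547759), np.float64(0.12851110688617348), array([0.4645456 , 0.35140126]))
right edge [0.46669946 0.05412598] [0.59246676 0.0438284 ]
mug top [0.56667152 0.45395454] [0.56222421 0.52419919]
```

Request:
{"name": "play_rows", "arguments": {"dp": [[0.87,-0.51,0],[0.87,-0.51,0],[0.87,-0.51,0],[0.87,-0.51,0],[0.87,-0.51,0],[0.85,-0.5,0],[0,0,0.5],[0,0,1]], "twist": [0,0,0,0,0,0,0.78,0], "jaw": 1}}

```text
t: 71.38
eef_pos: [0.4679, 0.0245, 0.295]
eef_rot: [0.002, 0.042, 0.999, 0.001]
contact_force: [0.7, -0.3, 0.3]
grip_width: 0.999
grasp_force: 0.0
```

Request:
{"name": "play_rows", "arguments": {"dp": [[0,0,1],[0,0,1],[0,0,1],[0,0,1],[0,0,1],[0,0,1],[0,0,0]], "twist": [0,0,0,0,0,0,0]}}

```text
t: 72.25
eef_pos: [0.466, 0.0244, 0.1431]
eef_rot: [-0.002, 0.041, 0.999, -0.001]
contact_force: [-0.4, 0.2, 0.3]
grip_width: 1.0
grasp_force: 0.0
```

Run:
```python
from h import *
st=bot.read_state();p=grab('wrist','n.png');t=grab('top');s=grab('side');print(st['eef_pos'],st['eef_rot'].round(3))
for n,z in(('pail1',0),('pail1_bar',.115)):
  for nm,P in (('wrist',p),('top',t),('side',s)):
    for a in models.place_of(P,n)[:3]: print(n,nm,[round(v) for v in a['location']],round(a['confidence'],2),atz(ray(P,a['location'],st),z).round(4))
```

```text
[0.46602463 0.02437    0.14307534] [-0.002  0.041  0.999 -0.001]
pail1 wrist [460, 213] 0.79 [0.5046 0.1798 0.    ]
pail1 wrist [82, 140] 0.64 [ 0.3764 -0.2582  0.    ]
pail1 wrist [315, 247] 0.59 [0.5291 0.0156 0.    ]
pail1 top [282, 197] 0.71 [0.5117 0.1719 0.    ]
pail1 top [224, 195] 0.61 [0.514  0.3599 0.    ]
pail1 top [271, 246] 0.31 [0.3542 0.2016 0.    ]
pail1 side [334, 236] 0.9 [0.5316 0.0113 0.    ]
pail1 side [311, 198] 0.66 [0.51   0.1766 0.    ]
pail1_bar wrist [313, 308] 0.95 [0.5282 0.016  0.115 ]
pail1_bar side [336, 210] 0.71 [0.5365 0.0144 0.115 ]
pail1_bar side [373, 204] 0.56 [0.641  0.0015 0.115 ]
```

Request:
{"name": "play_rows", "arguments": {"dp": [[-0.14,-0.12,1],[0,0,1],[0,0,1],[0,0,1],[0,0,0.5],[0,0,0.36],[0,0,0]], "twist": [0,0,0,0,0,0,0]}}

```text
t: 73.58
eef_pos: [0.4706, 0.0213, 0.0227]
eef_rot: [-0.0, 0.041, 0.999, 0.0]
contact_force: [0.5, -0.4, -0.6]
grip_width: 0.998
grasp_force: 0.0
```

Request:
{"name": "play_rows", "arguments": {"dp": [[0,0,0],[0,0,0],[0,0,0],[0,0,0]], "twist": [0,0,0,0], "jaw": -1}}

```text
t: 74.08
eef_pos: [0.4705, 0.0213, 0.0229]
eef_rot: [0.0, 0.041, 0.999, 0.0]
contact_force: [-0.2, -0.4, 0.8]
grip_width: 0.641
grasp_force: 30.0
```

Request:
{"name": "play_rows", "arguments": {"dp": [[0,0,-0.4],[0,0,-0.8],[0,0,-0.8],[0,0,-0.58],[0,0,0]], "twist": [0,0,-0.4,-0.38,0]}}

```text
t: 74.7
eef_pos: [0.4712, 0.0215, 0.0883]
eef_rot: [0.001, 0.0, 1.0, 0.0]
contact_force: [0.1, -0.2, -1.8]
grip_width: 0.64
grasp_force: 30.0
```

Request:
{"name": "play_rows", "arguments": {"dp": [[-0.5,-0.2,0],[-0.7,-0.2,0],[-0.8,-0.2,0],[-0.8,-0.25,0],[-0.8,-0.25,0],[-0.6,-0.25,0],[-0.25,0,0],[0,0,0]], "twist": [0,0,0,0,0,0,0,0]}}

```text
t: 75.7
eef_pos: [0.5816, -0.0124, 0.0868]
eef_rot: [-0.001, 0.0, 1.0, 0.0]
contact_force: [-0.0, -0.4, -1.4]
grip_width: 0.64
grasp_force: 30.0
```

Run:
```python
from h import *
st,P=look(['pail1_bar','pail1','hook1'],'o');print(st['eef_pos'],st['eef_rot'].round(3),st['contact_force'])
```

```text
pail1_bar side [([376, 192], 0.58)]
pail1_bar top [([442, 212], 0.69)]
pail1_bar wrist []
pail1 side [([296, 162], 0.8), ([309, 196], 0.74), ([376, 221], 0.68)]
pail1 top [([282, 199], 0.75), ([226, 192], 0.74)]
pail1 wrist [([318, 309], 0.95), ([622, 159], 0.83), ([524, 127], 0.71)]
     side top [0.4733 0.153  0.1914] 0.0056
     side top [0.5027 0.1683 0.0192] 0.0004
     side wrist [ 0.4317 -0.0123  0.3552] 0.0013
     side wrist [0.5062 0.1779 0.0063] 0.0014
     side wrist [ 0.6487 -0.0126  0.0527] 0.0006
     top wrist [0.5048 0.1692 0.0146] 0.0019
     top wrist [0.5246 0.3511 0.0051] 0.0001
hook1 side [([393, 170], 0.71), ([297, 366], 0.61), ([381, 150], 0.6)]
hook1 top [([338, 124], 0.62), ([270, 125], 0.52), ([308, 124], 0.45), ([441, 259], 0.41)]
hook1 wrist []
     side top [ 0.6866 -0.0041  0.2368] 0.0
     side top [0.6871 0.0795 0.2359] 0.002
[ 0.58158526 -0.01238872  0.08679421] [-0.001  0.     1.     0.   ] [-0.00935636 -0.44578899 -1.3907784 ]
```

Request:
{"name": "play_rows", "arguments": {"dp": [[-0.4,0,0],[-0.4,0,0],[-0.3,0,0],[-0.2,0,0],[0,0,0]], "twist": [0,0,0,0,0]}}

```text
t: 76.92
eef_pos: [0.6146, -0.0126, 0.0871]
eef_rot: [-0.0, 0.0, 1.0, -0.0]
contact_force: [-0.1, 0.9, -2.7]
grip_width: 0.644
grasp_force: 30.0
```

Request:
{"name": "play_rows", "arguments": {"dp": [[-0.2,0,0],[-0.14,0,0],[0,0,0]], "twist": [0,0,0]}}

```text
t: 77.3
eef_pos: [0.623, -0.0125, 0.0873]
eef_rot: [0.0, 0.0, 1.0, 0.0]
contact_force: [-0.1, 0.7, -1.0]
grip_width: 0.64
grasp_force: 30.0
```

Run:
```python
from h import *
st=bot.read_state();s=grab('side');print(st['eef_pos'],st['contact_force'])
for n,z in(('pail1_bar',.1795),('hook1',.2415)):
    for a in models.place_of(s,n)[:4]: print(n,[round(v) for v in a['location']],round(a['confidence'],2),atz(ray(s,a['location']),z).round(4))
c=s['image'][140:240,340:440,::-1];cv2.imwrite('pics/q.png',cv2.resize(c,(600,600),interpolation=cv2.INTER_CUBIC))
```

```text
[ 0.6230165  -0.01248378  0.08730175] [-0.10658134  0.68064897 -0.969585  ]
pail1_bar [390, 190] 0.69 [ 0.6798 -0.0182  0.1795]
pail1_bar [309, 200] 0.49 [0.4638 0.0183 0.1795]
hook1 [391, 168] 0.64 [ 6.844e-01 -5.000e-04  2.415e-01]
hook1 [296, 367] 0.59 [ 0.3046 -0.4309  0.2415]
hook1 [387, 214] 0.58 [ 0.6133 -0.14    0.2415]
hook1 [304, 274] 0.27 [ 0.3766 -0.2375  0.2415]
```

Request:
{"name": "play_rows", "arguments": {"dp": [[0,0,0.3],[-0.05,0,0.3],[-0.1,0,0.3],[0,0,0]], "twist": [0,0,0,0]}}

```text
t: 77.95
eef_pos: [0.6261, -0.0125, 0.0637]
eef_rot: [-0.001, 0.0, 1.0, -0.0]
contact_force: [0.1, 0.0, -2.8]
grip_width: 0.636
grasp_force: 30.0
```

Request:
{"name": "play_rows", "arguments": {"dp": [[0,0,0.2],[0,0,0]], "twist": [0,0]}}

```text
t: 78.2
eef_pos: [0.6262, -0.0125, 0.0594]
eef_rot: [-0.0, 0.0, 1.0, 0.0]
contact_force: [0.1, 0.9, -1.4]
grip_width: 0.638
grasp_force: 30.0
```

Request:
{"name": "play_rows", "arguments": {"dp": [[0,0,0.08],[0,0,0]], "twist": [0,0]}}

```text
t: 78.45
eef_pos: [0.6267, -0.0126, 0.058]
eef_rot: [0.0, 0.0, 1.0, 0.0]
contact_force: [0.7, 0.0, -1.6]
grip_width: 0.641
grasp_force: 30.0
```

Request:
{"name": "play_rows", "arguments": {"dp": [[0,0,0.08],[0,0,0]], "twist": [0,0]}}

```text
t: 78.7
eef_pos: [0.628, -0.0127, 0.057]
eef_rot: [0.002, 0.0, 1.0, 0.0]
contact_force: [-1.5, 0.4, 5.3]
grip_width: 0.643
grasp_force: 30.0
```

Request:
{"name": "play_rows", "arguments": {"dp": [[0,0,0.06],[0,0,0]], "twist": [0,0]}}

```text
t: 78.95
eef_pos: [0.6282, -0.0127, 0.0556]
eef_rot: [0.002, 0.0, 1.0, 0.0]
contact_force: [0.7, -0.1, 6.3]
grip_width: 0.641
grasp_force: 30.0
```

Request:
{"name": "play_rows", "arguments": {"dp": [[0,0,-0.08],[0,0,0],[0,0,0]], "twist": [0,0,0]}}

```text
t: 79.32
eef_pos: [0.6265, -0.0125, 0.0562]
eef_rot: [0.0, 0.0, 1.0, 0.0]
contact_force: [-0.4, -0.0, 1.0]
grip_width: 0.64
grasp_force: 30.0
```

Request:
{"name": "play_rows", "arguments": {"dp": [[0,0,0],[0,0,0],[0,0,0],[0,0,0],[0.3,0,0],[0.5,0,0],[0.6,0,0],[0.8,0,0]], "twist": [0,0,0,0,0,0,0,0], "jaw": 1}}

```text
t: 80.32
eef_pos: [0.5702, -0.0125, 0.0563]
eef_rot: [-0.0, 0.0, 1.0, 0.0]
contact_force: [0.5, 0.2, 0.3]
grip_width: 0.999
grasp_force: 0.0
```

Request:
{"name": "play_rows", "arguments": {"dp": [[1,0,0],[0.5,0,-1],[0,0,-1],[0,0,-1],[0,0,-1],[0,0,-1],[0,0,-1],[0,0,0]], "twist": [0,0,0,0,0,0,0,0]}}

```text
t: 81.32
eef_pos: [0.5343, -0.0126, 0.2078]
eef_rot: [0.002, 0.0, 1.0, 0.001]
contact_force: [-1.1, -0.2, -0.3]
grip_width: 1.002
grasp_force: 0.0
```

Run:
```python
from h import *
st,P=look(['pail1_bar','pail1'],'r');print(st['eef_pos'],st['eef_rot'].round(3),st['contact_force'])
c=P['side']['image'][110:270,270:430,::-1];cv2.imwrite('pics/r2.png',cv2.resize(c,(560,560),interpolation=cv2.INTER_CUBIC))
```

```text
pail1_bar side [([391, 196], 0.69)]
pail1_bar top [([342, 131], 0.56), ([459, 162], 0.49)]
pail1_bar wrist []
     side top [ 0.6886 -0.0162  0.1512] 0.0024
pail1 side [([387, 222], 0.73), ([298, 163], 0.71), ([307, 198], 0.71), ([380, 149], 0.69)]
pail1 top [([223, 194], 0.84), ([280, 198], 0.55), ([343, 145], 0.47)]
pail1 wrist [([469, 156], 0.86), ([560, 178], 0.61)]
     side top [ 0.6749 -0.025   0.0489] 0.0027
     side top [ 0.5203  0.3658 -0.0227] 0.0008
     side top [0.4777 0.1612 0.1797] 0.0045
     side top [0.5023 0.1783 0.0034] 0.004
     side wrist [ 0.5036  0.1913 -0.0123] 0.0021
     top wrist [ 5.234e-01  3.609e-01 -3.000e-04] 0.0055
     top wrist [0.5037 0.1768 0.0139] 0.0012
[ 0.53426779 -0.01256224  0.20782143] [0.002 0.    1.    0.001] [-1.07087973 -0.22279247 -0.25010748]
```

Request:
{"name": "play_rows", "arguments": {"dp": [[0.43,0.88,0],[0.43,0.88,0],[0.43,0.88,0],[0.43,0.88,0],[0.43,0.88,0],[0.43,0.88,0],[0.43,0.88,0],[0.42,0.88,0]], "twist": [0,0,0,0,0,0,0,0]}}

```text
t: 82.78
eef_pos: [0.448, 0.1642, 0.2061]
eef_rot: [-0.0, 0.0, 1.0, -0.0]
contact_force: [0.8, -0.0, -0.5]
grip_width: 0.999
grasp_force: 0.0
```

Request:
{"name": "play_rows", "arguments": {"dp": [[0,0,0],[0,0,0],[0,0,0],[0,0,0]], "twist": [-0.9,-0.9,-0.93,0]}}

```text
t: 83.28
eef_pos: [0.4484, 0.1635, 0.2061]
eef_rot: [-0.0, -0.141, 0.99, -0.0]
contact_force: [-0.4, 0.4, 0.0]
grip_width: 1.005
grasp_force: 0.0
```

Run:
```python
from h import *
st=bot.read_state();p=grab('wrist','n2.png');print(st['eef_pos'],st['eef_rot'].round(3))
for n,z in(('pail1',0),('pail1_bar',.115)):
    for a in models.place_of(p,n)[:3]: print(n,[round(v) for v in a['location']],round(a['confidence'],2),atz(ray(p,a['location'],st),z).round(4))
b=[a['bbox'] for a in models.find_in(p,'pail1')[:3]];print(b)
# edges orientation of dark pail: mask around
```

```text
[0.44835112 0.16346525 0.20610339] [-0.    -0.141  0.99  -0.   ]
pail1 [440, 267] 0.93 [0.5224 0.3648 0.    ]
pail1 [319, 223] 0.79 [0.5045 0.1805 0.    ]
pail1_bar [438, 269] 0.65 [0.4797 0.2942 0.115 ]
[[289.6, 173.1, 349.3, 262.9], [419.4, 225.6, 475.1, 310.9], [26.3, 45.0, 75.5, 82.7]]
```

Request:
{"name": "play_rows", "arguments": {"dp": [[0,0,1],[0,0,1],[0,0,1],[0,0,1],[0,0,1],[0,0,1],[0,0,0.7],[0,0,0.64]], "twist": [0,0,0,0,0,0,0,0]}}

```text
t: 84.48
eef_pos: [0.4485, 0.1637, 0.0221]
eef_rot: [0.0, -0.142, 0.99, -0.0]
contact_force: [0.5, -0.3, 0.5]
grip_width: 0.995
grasp_force: 0.0
```

Request:
{"name": "play_rows", "arguments": {"dp": [[0,0,0],[0,0,0],[0,0,0],[0,0,0],[0,0,0]], "twist": [0,0,0,0,0], "jaw": -1}}

```text
t: 85.1
eef_pos: [0.4487, 0.1638, 0.0233]
eef_rot: [0.0, -0.142, 0.99, 0.0]
contact_force: [-0.5, -0.9, 3.4]
grip_width: 0.639
grasp_force: 30.0
```

Request:
{"name": "play_rows", "arguments": {"dp": [[0,0,-0.4],[0,0,-0.8],[0,0,-0.8],[0,0,-0.58],[0,0,0],[0,0,0]], "twist": [0,0,0,0,0,0]}}

```text
t: 85.85
eef_pos: [0.4478, 0.1635, 0.0868]
eef_rot: [-0.001, -0.142, 0.99, -0.0]
contact_force: [-1.2, 0.1, -2.8]
grip_width: 0.642
grasp_force: 30.0
```

Request:
{"name": "play_rows", "arguments": {"dp": [[0,0,0],[0,0,0],[0,0,0],[0,0,0],[0,0,0]], "twist": [0.5,0.8,0.8,0.6,0]}}

```text
t: 86.48
eef_pos: [0.4478, 0.1634, 0.0865]
eef_rot: [-0.001, -0.002, 1.0, -0.001]
contact_force: [0.1, 0.3, -1.5]
grip_width: 0.639
grasp_force: 30.0
```

Request:
{"name": "play_rows", "arguments": {"dp": [[-0.4,-0.3,-0.06],[-0.7,-0.4,0],[-0.8,-0.5,0],[-0.8,-0.5,0],[-0.8,-0.5,0],[-0.8,-0.4,0],[-0.7,-0.3,0],[-0.35,-0.1,0]], "twist": [0,0,0,0,0,0,0,0]}}

```text
t: 87.48
eef_pos: [0.5836, 0.0873, 0.0886]
eef_rot: [0.0, -0.001, 1.0, -0.0]
contact_force: [-0.4, -0.7, -1.4]
grip_width: 0.636
grasp_force: 30.0
```

Request:
{"name": "play_rows", "arguments": {"dp": [[0,0,0],[-0.4,0,0],[-0.4,0,0],[-0.3,0,0],[-0.2,0,0],[0,0,0]], "twist": [0,0,0,0,0,0]}}

```text
t: 88.22
eef_pos: [0.6151, 0.089, 0.0887]
eef_rot: [-0.0, -0.001, 1.0, -0.0]
contact_force: [-0.6, 0.1, -2.2]
grip_width: 0.644
grasp_force: 30.0
```

Run:
```python
from h import *
st=bot.read_state();s=grab('side');print(st['eef_pos'],st['contact_force'],st['eef_rot'].round(3))
for n,z in(('pail1_bar',.1795),('hook1',.2415),('pail1',.064)):
    for a in models.place_of(s,n)[:4]: print(n,[round(v) for v in a['location']],round(a['confidence'],2),atz(ray(s,a['location']),z).round(4))
```

```text
[0.61505897 0.08895261 0.08868148] [-0.55688283  0.063478   -2.18458042] [-0.    -0.001  1.    -0.   ]
pail1_bar [394, 196] 0.81 [ 0.6789 -0.0429  0.1795]
pail1_bar [309, 332] 0.46 [ 0.3546 -0.3397  0.1795]
hook1 [393, 169] 0.68 [ 0.6862 -0.0046  0.2415]
hook1 [384, 148] 0.57 [0.6959 0.0793 0.2415]
hook1 [296, 367] 0.45 [ 0.3043 -0.4298  0.2415]
pail1 [389, 220] 0.83 [ 0.6817 -0.0299  0.064 ]
pail1 [298, 162] 0.82 [0.5017 0.2831 0.064 ]
pail1 [371, 192] 0.66 [0.673  0.0873 0.064 ]
pail1 [372, 163] 0.34 [0.7214 0.2011 0.064 ]
```

Request:
{"name": "play_rows", "arguments": {"dp": [[-0.15,0,0],[-0.15,0,0],[0,0,0]], "twist": [0,0,0]}}

```text
t: 88.8
eef_pos: [0.6227, 0.089, 0.0888]
eef_rot: [0.0, -0.001, 1.0, 0.0]
contact_force: [-0.2, 0.1, -1.4]
grip_width: 0.64
grasp_force: 30.0
```

Request:
{"name": "play_rows", "arguments": {"dp": [[0,0,0.3],[-0.05,0,0.3],[-0.1,0,0.3],[0,0,0.15],[0,0,0]], "twist": [0,0,0,0,0]}}

```text
t: 89.42
eef_pos: [0.6258, 0.089, 0.062]
eef_rot: [-0.0, -0.001, 1.0, -0.0]
contact_force: [0.6, -0.4, -1.6]
grip_width: 0.64
grasp_force: 30.0
```

Request:
{"name": "play_rows", "arguments": {"dp": [[0,0,0.12],[0,0,0]], "twist": [0,0]}}

```text
t: 89.68
eef_pos: [0.6259, 0.089, 0.0594]
eef_rot: [-0.0, -0.001, 1.0, 0.0]
contact_force: [0.5, -0.4, -2.3]
grip_width: 0.636
grasp_force: 30.0
```

Request:
{"name": "play_rows", "arguments": {"dp": [[0,0,0.08],[0,0,0]], "twist": [0,0]}}

```text
t: 89.92
eef_pos: [0.6268, 0.089, 0.0581]
eef_rot: [0.001, -0.001, 1.0, 0.0]
contact_force: [-0.2, 0.1, -0.2]
grip_width: 0.639
grasp_force: 30.0
```

Request:
{"name": "play_rows", "arguments": {"dp": [[0,0,0.05],[0,0,0]], "twist": [0,0]}}

```text
t: 90.18
eef_pos: [0.6273, 0.089, 0.0574]
eef_rot: [0.001, -0.001, 1.0, 0.0]
contact_force: [-0.0, -0.0, 6.5]
grip_width: 0.638
grasp_force: 30.0
```

Request:
{"name": "play_rows", "arguments": {"dp": [[0,0,0],[0,0,0],[0,0,0],[0,0,0],[0.3,0,0],[0.5,0,0],[0.6,0,0],[0.8,0,0]], "twist": [0,0,0,0,0,0,0,0], "jaw": 1}}

```text
t: 91.18
eef_pos: [0.5697, 0.0889, 0.0563]
eef_rot: [-0.0, -0.001, 1.0, 0.0]
contact_force: [-0.5, 0.4, -0.8]
grip_width: 1.002
grasp_force: 0.0
```

Request:
{"name": "play_rows", "arguments": {"dp": [[1,0,0],[0.5,0,-1],[0,0,-1],[0,0,-1],[0,0,-1],[0,0,-1],[0,0,-1],[0,0,0]], "twist": [0,0,0,0,0,0,0,0]}}

```text
t: 92.18
eef_pos: [0.5338, 0.0889, 0.2079]
eef_rot: [0.002, -0.001, 1.0, 0.001]
contact_force: [-0.2, 0.3, 0.2]
grip_width: 0.997
grasp_force: 0.0
```

Run:
```python
from h import *
st,P=look(['pail1_bar','pail1','rail_mid'],'u');print(st['eef_pos'],st['eef_rot'].round(3),st['contact_force'])
```

```text
pail1_bar side [([392, 198], 0.95)]
pail1_bar top [([342, 133], 0.73), ([269, 122], 0.25)]
pail1_bar wrist []
     side top [ 0.6866 -0.0178  0.1451] 0.0004
pail1 side [([298, 161], 0.88), ([375, 198], 0.69), ([390, 224], 0.68), ([312, 333], 0.56)]
pail1 top [([342, 144], 0.8), ([397, 146], 0.73), ([311, 140], 0.5)]
pail1 wrist [([513, 175], 0.86), ([239, 301], 0.71)]
     side top [ 0.6429 -0.0184  0.1633] 0.005
     side top [0.6874 0.0783 0.0435] 0.0021
     side top [ 0.6841 -0.0234  0.0345] 0.0041
     side wrist [ 0.5308  0.3951 -0.0428] 0.0033
     side wrist [ 0.6942 -0.017   0.0281] 0.0032
rail_mid side [([379, 149], 0.92), ([312, 335], 0.36)]
rail_mid top [([304, 122], 0.94), ([344, 143], 0.58)]
rail_mid wrist []
     side top [0.6906 0.0917 0.2303] 0.0021
[0.53383438 0.08892717 0.20788616] [ 0.002 -0.001  1.     0.001] [-0.18938674  0.31218031  0.18451583]
```

Request:
{"name": "play_rows", "arguments": {"dp": [[0.25,0.94,0],[0.25,0.94,0],[0.25,0.94,0],[0.25,0.94,0],[0.25,0.94,0],[0.25,0.94,0],[0.25,0.94,0],[0.25,0.94,0]], "twist": [0,0,0,0,0,0,0,0]}}

```text
t: 93.78
eef_pos: [0.4829, 0.2774, 0.2062]
eef_rot: [-0.0, -0.001, 1.0, 0.0]
contact_force: [0.1, 0.1, -1.1]
grip_width: 0.999
grasp_force: 0.0
```

Request:
{"name": "play_rows", "arguments": {"dp": [[0.25,0.94,0],[0.25,0.94,0],[0.25,0.9,0],[0,0,0],[0,0,0],[0,0,0],[0,0,0]], "twist": [0,0,0,-0.85,-0.8,-0.8,0]}}

```text
t: 94.65
eef_pos: [0.4641, 0.3463, 0.2062]
eef_rot: [-0.0, -0.129, 0.992, 0.0]
contact_force: [-0.2, 0.3, -0.1]
grip_width: 1.003
grasp_force: 0.0
```

Run:
```python
from h import *
st=bot.read_state();p=grab('wrist');print(st['eef_pos'],st['eef_rot'].round(3))
for n,z in(('pail1',0),('pail1_bar',.115)):
    for a in models.place_of(p,n)[:3]: print(n,[round(v) for v in a['location']],round(a['confidence'],2),atz(ray(p,a['location'],st),z).round(4))
b=models.find_in(p,'pail1')[0]['bbox'];print(b)
x0,y0,x1,y1=[int(v) for v in b];cv2.imwrite('pics/v.png',cv2.resize(p['image'][max(0,y0-60):y1+40,x0-80:x1+80,::-1],None,fx=3,fy=3,interpolation=cv2.INTER_CUBIC))
# rim long-edge angle from Hough
g=cv2.Canny(cv2.cvtColor(p['image'],cv2.COLOR_RGB2GRAY)[y0-5:y1+5,x0-5:x1+5],60,160)
L=cv2.HoughLinesP(g,1,np.pi/360,25,minLineLength=35,maxLineGap=4)
print([] if L is None else [(l[0].tolist(),round(float(np.degrees(np.arctan2(l[0][2]-l[0][0],l[0][3]-l[0][1]))),1)) for l in L])
```

```text
[0.46414955 0.34632728 0.20622626] [-0.    -0.129  0.992  0.   ]
pail1 [66, 262] 0.64 [ 0.715  -0.0485  0.    ]
pail1 [321, 227] 0.56 [0.5249 0.3664 0.    ]
[291.0, 173.2, 353.2, 266.5]
[([0, 96, 71, 96], 90.0), ([10, 7, 57, 7], 90.0), ([59, 69, 60, 28], 178.6), ([16, 36, 16, 94], 0.0), ([54, 84, 54, 49], 180.0)]
```

Request:
{"name": "play_rows", "arguments": {"dp": [[-0.2,0.15,1],[0,0,1],[0,0,1],[0,0,1],[0,0,1],[0,0,1],[0,0,0.7],[0,0,0.64]], "twist": [0,0,0,0,0,0,0,0]}}

```text
t: 95.85
eef_pos: [0.4682, 0.3512, 0.0221]
eef_rot: [0.0, -0.129, 0.992, 0.0]
contact_force: [0.1, -0.7, 0.0]
grip_width: 0.997
grasp_force: 0.0
```

Request:
{"name": "play_rows", "arguments": {"dp": [[0,0,0],[0,0,0],[0,0,0],[0,0,0],[0,0,0]], "twist": [0,0,0,0,0], "jaw": -1}}

```text
t: 96.48
eef_pos: [0.4684, 0.3512, 0.0234]
eef_rot: [0.0, -0.129, 0.992, 0.0]
contact_force: [-0.7, -0.2, 3.4]
grip_width: 0.643
grasp_force: 30.0
```

Request:
{"name": "play_rows", "arguments": {"dp": [[0,0,-0.4],[0,0,-0.8],[0,0,-0.8],[0,0,-0.64],[0,0,0]], "twist": [0,0,0,0,0]}}

```text
t: 97.1
eef_pos: [0.4687, 0.3516, 0.0901]
eef_rot: [0.001, -0.129, 0.992, 0.001]
contact_force: [0.1, 0.2, -1.0]
grip_width: 0.644
grasp_force: 30.0
```

Request:
{"name": "play_rows", "arguments": {"dp": [[0,0,0],[0,0,0],[0,0,0],[0,0,0],[0,0,0]], "twist": [0.5,0.7,0.7,0.55,0]}}

```text
t: 97.72
eef_pos: [0.4675, 0.3507, 0.0879]
eef_rot: [-0.001, -0.002, 1.0, -0.001]
contact_force: [-0.0, 0.6, -1.5]
grip_width: 0.641
grasp_force: 30.0
```

Request:
{"name": "play_rows", "arguments": {"dp": [[-0.1,-0.5,0],[-0.2,-0.8,0],[-0.3,-0.9,0],[-0.3,-0.9,0],[-0.4,-0.9,0],[-0.5,-0.9,0],[-0.6,-0.9,0],[-0.7,-0.6,0]], "twist": [0,0,0,0,0,0,0,0]}}

```text
t: 98.72
eef_pos: [0.5463, 0.1876, 0.0889]
eef_rot: [-0.0, 0.0, 1.0, -0.0]
contact_force: [1.0, -0.0, -1.2]
grip_width: 0.639
grasp_force: 30.0
```

Request:
{"name": "play_rows", "arguments": {"dp": [[-0.7,-0.18,0],[-0.5,0,0],[-0.4,0,0],[-0.4,0,0],[-0.3,0,0],[-0.3,0,0],[0,0,0],[0,0,0]], "twist": [0,0,0,0,0,0,0,0]}}

```text
t: 99.72
eef_pos: [0.6106, 0.1869, 0.0887]
eef_rot: [-0.0, -0.001, 1.0, -0.0]
contact_force: [0.3, 0.3, -2.6]
grip_width: 0.642
grasp_force: 30.0
```

Run:
```python
from h import *
st=bot.read_state();s=grab('side');print(st['eef_pos'],st['contact_force'],st['eef_rot'].round(3))
for n,z in(('pail1_bar',.1795),('hook1',.2415),('pail1',.064)):
    for a in models.place_of(s,n)[:5]: print(n,[round(v) for v in a['location']],round(a['confidence'],2),atz(ray(s,a['location']),z).round(4))
```

```text
[0.61057049 0.1868942  0.08865896] [ 0.28325854  0.29265044 -2.56182524] [-0.    -0.001  1.    -0.   ]
pail1_bar [392, 194] 0.85 [ 0.6769 -0.0336  0.1795]
hook1 [392, 172] 0.67 [ 0.6821 -0.0129  0.2415]
hook1 [295, 366] 0.51 [ 0.3022 -0.4281  0.2415]
hook1 [364, 122] 0.48 [0.6841 0.1994 0.2415]
pail1 [388, 220] 0.72 [ 0.6783 -0.0277  0.064 ]
pail1 [358, 175] 0.62 [0.663  0.1673 0.064 ]
pail1 [374, 197] 0.61 [0.6744 0.0639 0.064 ]
```

Request:
{"name": "play_rows", "arguments": {"dp": [[-0.25,0,0],[-0.23,0,0],[0,0,0]], "twist": [0,0,0]}}

```text
t: 100.3
eef_pos: [0.6237, 0.1868, 0.0888]
eef_rot: [0.0, -0.001, 1.0, -0.0]
contact_force: [-0.5, 0.2, -1.5]
grip_width: 0.643
grasp_force: 30.0
```

Request:
{"name": "play_rows", "arguments": {"dp": [[0,0,0.3],[-0.05,0,0.3],[-0.1,0,0.3],[0,0,0.15],[0,0,0]], "twist": [0,0,0,0,0]}}

```text
t: 100.92
eef_pos: [0.6264, 0.1868, 0.062]
eef_rot: [-0.0, -0.001, 1.0, -0.0]
contact_force: [-0.0, 0.0, -0.8]
grip_width: 0.644
grasp_force: 30.0
```

Request:
{"name": "play_rows", "arguments": {"dp": [[0,0,0.12],[0,0,0]], "twist": [0,0]}}

```text
t: 101.18
eef_pos: [0.6266, 0.1869, 0.0595]
eef_rot: [-0.0, -0.001, 1.0, 0.0]
contact_force: [-0.9, 0.2, -2.3]
grip_width: 0.637
grasp_force: 30.0
```

Request:
{"name": "play_rows", "arguments": {"dp": [[0,0,0.1],[0,0,0]], "twist": [0,0]}}

```text
t: 101.42
eef_pos: [0.6277, 0.1871, 0.0579]
eef_rot: [0.001, -0.001, 1.0, 0.0]
contact_force: [1.3, -0.5, 2.4]
grip_width: 0.64
grasp_force: 30.0
```

Weight taken up. Release, retreat and check.

Request:
{"name": "play_rows", "arguments": {"dp": [[0,0,0.03],[0,0,0]], "twist": [0,0]}}

```text
t: 101.68
eef_pos: [0.628, 0.1872, 0.0575]
eef_rot: [0.001, -0.001, 1.0, 0.0]
contact_force: [-0.1, -0.4, 5.6]
grip_width: 0.639
grasp_force: 30.0
```

Request:
{"name": "play_rows", "arguments": {"dp": [[0,0,0],[0,0,0],[0,0,0],[0,0,0],[0.3,0,0],[0.5,0,0],[0.6,0,0],[0.8,0,0]], "twist": [0,0,0,0,0,0,0,0], "jaw": 1}}

```text
t: 102.68
eef_pos: [0.5704, 0.1868, 0.0563]
eef_rot: [-0.0, -0.001, 1.0, 0.0]
contact_force: [-0.3, 0.3, -0.5]
grip_width: 0.999
grasp_force: 0.0
```

Request:
{"name": "play_rows", "arguments": {"dp": [[1,0,0],[1,0,0],[0.5,0,-1],[0,0,-1],[0,0,-1],[0,0,-1],[0,0,-1],[0,0,-1]], "twist": [0,0,0,0,0,0,0,0]}}

```text
t: 103.68
eef_pos: [0.5079, 0.1866, 0.207]
eef_rot: [-0.0, -0.001, 1.0, 0.0]
contact_force: [0.6, 0.5, -0.6]
grip_width: 0.998
grasp_force: 0.0
```

Request:
{"name": "play_rows", "arguments": {"dp": [[0,1,-1],[0,1,-1],[0,1,0],[0,1,0],[0,1,0],[0,1,0],[0,1,0],[0,0,0]], "twist": [0,0,0,0,0,0,0,0]}}

```text
t: 104.68
eef_pos: [0.5079, 0.3644, 0.2555]
eef_rot: [-0.0, -0.003, 1.0, -0.0]
contact_force: [-0.2, -0.1, -0.6]
grip_width: 1.004
grasp_force: 0.0
```

Run:
```python
from h import *
st,P=look(['pail1_bar','pail1','rail_mid','pawl_knob'],'w',('side','top'));print(st['eef_pos'],st['t'])
s=P['side']['image'][90:290,260:450,::-1];t=P['top']['image'][90:260,190:480,::-1]
cv2.imwrite('pics/w.png',np.hstack([cv2.resize(s,(480,505),interpolation=2),cv2.resize(t[0:100,20:220],(320,505*100*0//1+160),interpolation=2) if 0 else cv2.copyMakeBorder(cv2.resize(t[10:80,20:220],(320,112),interpolation=2),0,393,0,0,cv2.BORDER_CONSTANT)]))
```

```text
pail1_bar side [([393, 198], 0.79)]
pail1_bar top [([310, 142], 0.64), ([340, 133], 0.58)]
     side top [ 0.6908 -0.0128  0.1357] 0.0039
pail1 side [([375, 201], 0.97), ([362, 179], 0.65), ([388, 221], 0.64)]
pail1 top [([312, 141], 0.87), ([279, 141], 0.68), ([340, 145], 0.64), ([306, 134], 0.58)]
     side top [0.6865 0.0763 0.0293] 0.0027
     side top [ 0.6445 -0.012   0.1404] 0.0039
     side top [0.6865 0.1842 0.0217] 0.0024
rail_mid side [([378, 147], 0.6), ([367, 147], 0.58)]
rail_mid top [([303, 125], 0.82), ([306, 132], 0.68)]
     side top [0.6854 0.0938 0.2333] 0.0018
     side top [0.6543 0.0855 0.2518] 0.0046
pawl_knob side [([361, 178], 0.65)]
pawl_knob top [([409, 147], 0.62), ([311, 145], 0.53)]
[0.50791754 0.36441414 0.25552857] 104.675
```

View pics/w.png

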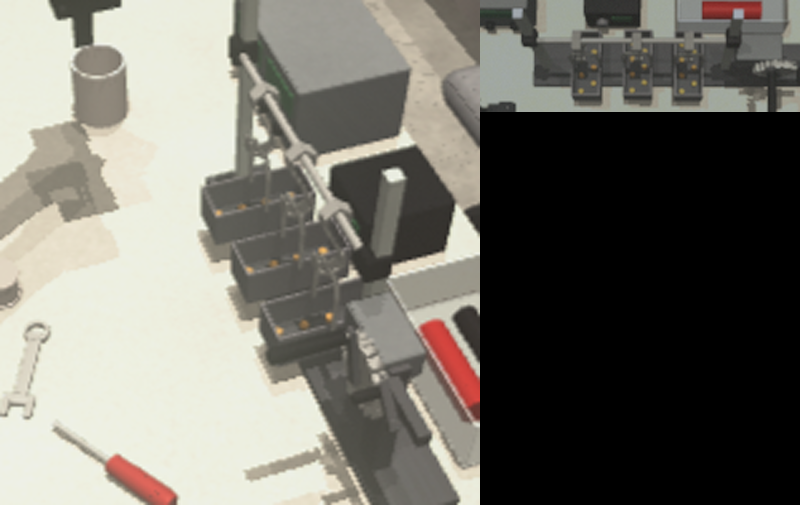

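All three pails hang from their own hooks, at side crop (260,200), (290,255) and (315,315), spaced apart. The rail is down and the pawl lies on the wheel. I'll let them settle, then hand in.

Request:
{"name": "play_rows", "arguments": {"dp": [[0,0,0],[0,0,0],[0,0,0],[0,0,0],[0,0,0],[0,0,0],[0,0,0],[0,0,0]], "twist": [0,0,0,0,0,0,0,0]}}

```text
t: 106.18
eef_pos: [0.5087, 0.3616, 0.2563]
eef_rot: [-0.0, -0.001, 1.0, 0.0]
contact_force: [0.4, 0.0, -0.6]
grip_width: 1.0
grasp_force: 0.0
```

Request:
{"name": "play_rows", "arguments": {"dp": [[0,0,0],[0,0,0],[0,0,0],[0,0,0],[0,0,0],[0,0,0],[0,0,0],[0,0,0]], "twist": [0,0,0,0,0,0,0,0]}}

```text
t: 107.18
eef_pos: [0.5088, 0.3616, 0.2563]
eef_rot: [-0.0, -0.001, 1.0, 0.0]
contact_force: [0.5, -0.4, 0.4]
grip_width: 1.002
grasp_force: 0.0
```

Request:
{"name": "play_rows", "arguments": {"dp": [[0,0,0],[0,0,0],[0,0,0],[0,0,0],[0,0,0],[0,0,0],[0,0,0],[0,0,0]], "twist": [0,0,0,0,0,0,0,0]}}

```text
t: 108.18
eef_pos: [0.5088, 0.3616, 0.2563]
eef_rot: [-0.0, -0.001, 1.0, 0.0]
contact_force: [0.3, -0.9, 0.8]
grip_width: 1.002
grasp_force: 0.0
```

Run:
```python
from h import *
a=grab('side')['image'].astype(int);b=grab('side')['image'].astype(int);print('motion',np.abs(a-b)[120:240,330:420].mean())
print(bot.sign_off())
```

```text
motion 0.3618827160493827
the job is handed in; nothing more can be done
None
```

I handed the job in at about 108 s: the rail is fully down, the pawl is back on the ratchet wheel, and all three pails hang clear of one another, each on its own S-hook; the hand-in returned no verdict.

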